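# Load a tube rack through the swing gate of a rack reader

### The job

Load the tube rack into the rack reader: set it down in the open lead-in of the feed lane, upright and with the end that carries the tubes towards the gate, then slide it along the lane, through the two sprung gate flaps and into the reader until you feel it come fully home on the rubber stop inside, and leave it there with both flaps fallen shut behind it. Be gentle: do not drop or ram the rack, do not lean on the reader, keep the tubes standing in the rack and leave the other things on the counter alone.

Things in the scene. Friction and masses are not known exactly. Their poses are not given: they have to be found in the camera images.
- feeder: the rack reader, fixed to the counter: a low metal lane 104 mm wide, open above, with a swing gate, leading into a white housing (109 mm wide, 132 mm tall, from y = +140 to +290 mm). Origin on the counter below gate, same axes: +y is the feed direction, z up
- lead_in (a point): a point on the lane floor where the rack's centre can be set down, 118 mm before the gate; axes as gate. The flat lead-in runs from 234 mm before the gate (open end) up to the gate, between low rails 14 mm high, 77 mm apart inside, which narrow to 67 mm between 75 and 28 mm before the gate
- port (a point): middle of the open mouth of the housing at lane floor level, 140 mm beyond the gate, port 69 mm wide, 112 mm high; guides 66 mm apart, 34 mm high, lead to it from 26 mm beyond the gate. Inside is a stop with a rubber bumper, at a depth not exactly known: the rack is home with its tail 24 to 44 mm beyond the gate. The bumper gives 1 mm per 6 N, 3 mm at most, then is hard
- gate (a point): point on the lane floor (6 mm above the counter) midway between the flaps; +y along the lane in the feed direction, x across, z up. Shut, the flaps stand at y = 0 (4 mm thick, 8 to 68 mm above the floor) and leave a middle gap 40 mm wide, open above, where fingers can follow the rack. They swing shut once the rack's tail is 20 mm beyond the gate. Hinge brackets outside x = +-43 mm, 80 mm tall
- flap_left (a joint): flap hinged upright at x = +38 mm of the gate, reaching 17.5 mm inwards; rad, 0 shut, grows as it swings in the feed direction, to 1.55; cannot swing outwards; a light spring (0.014 to 0.022 N m) shuts it. The two resist the rack's front with about 4 to 6 N; with the rack between them both stand at about 1.3
- flap_right (a joint): the same at x = -38 mm
- pin (a joint): rack-present pin inside the housing, in m: 0 free, 0.006 when the rack just touches the relaxed bumper, up to 0.009 with the bumper fully pressed; its spring (0.2 to 0.6 N) is too weak to push the rack back
- rack: pale tube rack, 62 mm wide (x), 210 long (y), 78 tall, about 0.2 kg, two rows of six holes, full 4 mm end plates, open sides; origin at the centre of its underside. Grip it across its 62 mm at mid-length, on the hole shelves, whose edges are 30 to 33 and 58 to 61 mm above its underside. Three tubes stand near its +y (front) end; caps reach 96 mm above its underside
- rack_front (a point): middle of the lower edge of the rack's front end plate (the end with the tubes), 105 mm from the rack's origin along its +y
- rack_tail (a point): middle of the lower edge of the empty end plate, 105 mm along the rack's -y; push here, on the plate
- tube_a: a capped sample tube standing in the rack near its front end, 16 mm over the cap, 92 mm tall; origin at the centre of its foot, z up
- tube_b: a capped sample tube standing in the rack near its front end, 16 mm over the cap, 92 mm tall; origin at the centre of its foot, z up
- tube_c: a capped sample tube standing in the rack near its front end, 16 mm over the cap, 92 mm tall; origin at the centre of its foot, z up
- cup_yellow: bystander: specimen cup with ribbed screw lid, 62 mm across, 65 mm tall, behind the rack; origin under its centre
- oil: bystander: small dark brown bottle, 33 mm across, 72 mm tall, behind the rack near the sink; origin under its centre
- tape: bystander: roll of tape lying flat, 98 mm across, 25 mm thick, left of the lane; origin under its centre

How it is judged:
On the way, in this order (a step that is already met when the one before it is completed fails the run):
1. the rack stands in the lead-in in front of the gate, tube end forward (x of rack in the frame of gate between -0.01 and 0.01 m and z of rack in the frame of gate below 0.006 m and angle between the y axis of rack and the y axis of gate, either way round below 0.08 rad and y of rack_front in the frame of gate above -0.04 m and y of rack in the frame of gate between -0.2 and -0.098 m), for 0.2 s.
2. the rack, down on the lane floor, holds both flaps swung open (x of rack in the frame of gate between -0.01 and 0.01 m and z of rack in the frame of gate below 0.006 m and angle between the y axis of rack and the y axis of gate, either way round below 0.08 rad and y of rack_front in the frame of gate above -0.04 m and y of rack in the frame of gate above -0.09 m and value of joint each of flap_left, flap_right above 1 rad), for 0.1 s.
At the end, for the whole second after the job is handed in: the rack rests on the lane floor (6 mm), in line (0.08 rad, 10 mm), tube end first, wholly past the gate, within 1.5 mm of the bumper (pin in over 4.5 mm); both flaps shut (under 0.12 rad); the three tubes stand in the rack (tilt under 0.3 rad, feet at most 20 mm above the lane floor) (x of rack in the frame of gate between -0.01 and 0.01 m and z of rack in the frame of gate below 0.006 m and angle between the y axis of rack and the y axis of gate, either way round below 0.08 rad and y of rack_front in the frame of gate above -0.04 m and y of rack_tail in the frame of gate above 0.019 m and value of joint each of flap_left, flap_right below 0.12 rad and value of joint pin above 0.0045 m and linear speed of rack below 0.01 m/s and angle between each of tube_a, tube_b, tube_c's own z axis and vertical below 0.3 rad and z of each of tube_a, tube_b, tube_c in the frame of gate below 0.02 m); the robot touches nothing.
It fails at once if the rack is rammed into the reader: more than 20 N between them once its front is in the gate (contact force between rack and feeder above 20 N and y of rack in the frame of gate above -0.095 m).
It fails at once if the rack is dropped or slammed down in the lane: more than 60 N between rack and reader (contact force between rack and feeder above 60 N).
It fails at once if the robot itself presses on the reader with more than 15 N (contact force between any of the fingers, the arm and feeder above 15 N).
It fails at once if the rack is tipped by more than 0.35 rad, or a tube leans by more than 0.6 rad (angle between rack's own z axis and vertical above 0.35 rad or angle between any of tube_a, tube_b, tube_c's own z axis and vertical above 0.6 rad).
It fails at once if another thing on the counter is moved by more than 25 mm (distance of any of cup_yellow, oil, tape from where it was at the start of the episode above 0.025 m).
It also fails if it takes over 67 s, if anything falls off the work surface, if the arm or the gripper's body presses on something with over 40 N, if the wrist force passes 120 N, or if a joint passes its speed limit or range.

### The arm

A 7-joint arm with a two-finger parallel gripper is mounted at the origin on a cart in front of the work surface, level with it; the furniture and walls round the work are solid. World frame = base frame: x ahead of the robot, y to its left, z up, the work surface at z = 0. Lengths are in m, angles in rad, forces in N, time in s.
With the tool pointing down it reaches from about 0.35 to 0.9 m from the base axis. Payload 8.1 kg.
Tool frame: the origin (TCP) lies on the centre line of the jaws, within the pads' length; the fingertips stand 14 mm ahead of it and the grasp point (between the pads) lies 5 mm behind it (arm.tip_reach is the distance from the TCP to the fingertips, in m); z points along the fingers, y is the direction in which the jaws open and shut (so a half turn about z gives the same grasp; the last joint's range is limited). The gripper opens to 92 mm and grips with 3 to 60 N. Pads are 19 mm wide; open, the fingers measure 130 mm over their backs; the gripper's body (75 mm by 190 mm) begins 47 mm behind the grasp point.
Start: joints at [1.118, 0.434, 0.025, 1.573, -0.012, 1.134, -0.075], TCP at [0.214, -0.587, 0.241] pointing down, gripper open.
Joint ranges: [-2.62, 2.62], [-0.44, 2.09], [-1.27, 1.32], [0.08, 2.57], [-1.32, 4.46], [0.12, 2], [-2.74, 2.74]. Speed limits (rad/s): [2.22, 2.22, 3.01, 3.01, 3.14, 3.14, 3.14].

### API

Orientations are given as a rotation vector (axis times angle).
In Python, from cell import sensors, vision, arm, nets gives the robot as it stands.
- The arm moves only by the shell command python3 -m handwheel 'ROWS' [FORCE]. ROWS is JSON, a list of rows, each an object of numbers: "tx", "ty", "tz": the shift along the tool's x, y, z in cm; "wx", "wy", "wz": the turn, a rotation vector about the tool's x, y, z in degrees; "claw": the opening, from 0 (shut) to 1 (fully open). A call has 1 to 12 rows; each row is the pose to reach, as a shift and turn from the pose commanded when the call began, along the tool's axes at that moment; what a row does not reach only later rows make up. A row lasts 1/12 s, in which the tool goes at most 41.7 mm and 7.16 degrees, less where a joint would pass 70% of its speed; a pose out of reach is approached as far as the arm can. A call with a gripper value outside its range is refused whole. The fingers move at their own pace and stop on an object; FORCE is the grip in N (left out, the last holds). Time passes only in rows, so rows that repeat a pose let the fingers close. It gives the time, the measured TCP pose, the force and the opening at its end, in the units of the state.
- sensors.observe(): the state, without advancing time (a new reading comes with each control period).
- vision.get_image(name): name is "scene" or "top" or "wrist"; returns (picture, depth): 384x512x3 uint8, blue, green, red; 384x512 float32, m along the optical axis (not along the pixel's ray), 0 where there is no reading.
- vision.camera_model(name): a dict with "K" (3x3 intrinsics, pixels), "xyz" and "attitude" of the camera in the world; the wrist camera has in their place "hand_eye" (4x4, takes a point from camera to tool coordinates, whose origin is the TCP and whose axes are the flange's). Camera axes: x right, y down, z forward; pixel columns grow to the right and rows downward; lengths in m; the calibration is good to about 2 mm. A picture is of the moment at which its call begins: read the wrist's pose just before it. camera_model takes no time and is no camera call.
- arm.sign_off(): hands the job in, once; it reports no verdict.
Trained networks look in the newest picture that a camera, given by its name, has taken for a name from the list of things; names that differ only in an ending like _2 or _b are one class to them, and where a whole thing is asked for, a point or a joint stands for the part that bears it (a point fixed in the world has none). Each returns a list of dicts, best first, with "score" (0 to 1); they miss things now and then, are a little off and sometimes report something else, mostly with a low value. They report only what shows in the picture. A call takes as long as a camera call.
- nets.cut_out(label, camera): "region" (384x512 bool, what is visible of it) and "uv" ([column, row] in pixels, amid what is visible of it).
The state is a dict: "clock": time; "joints": joint angles; "dq": joint speeds; "joint_efforts": joint torques, N m; "position": TCP position; "ee_rot": TCP orientation; "force": force on the tool from outside, world axes, zero at the start; "ft_torque": the same for the moment, N m; "width": opening from 0.0 (shut) to 1.0 (fully open).
Only numpy, scipy, OpenCV 4.12 (cv2) and the standard library are available. Lean on these libraries where they do the work, as an engineer would, in place of code of your own. Each camera call takes 0.05 s, during which the arm holds its last target.

## Working session

There is one attempt and no reset: what is moved stays moved. The work goes in short steps, Python scripts to look and compute and a shell command to move; the robot and the scene stay as the last step left them, time stands still between calls to the robot, and variables do not carry over. Pictures are saved under pics/ and viewed, and the job is handed in when it is done.

```bash
ls; mkdir -p pics; cat > h.py <<'E'
import numpy as np, cv2
from cell import sensors, vision, arm, nets
from scipy.spatial.transform import Rotation as R
def cam(name):
    m=vision.camera_model(name); K=np.array(m["K"])
    if name=="wrist":
        s=sensors.observe(); T=np.eye(4); T[:3,:3]=R.from_rotvec(s["ee_rot"]).as_matrix(); T[:3,3]=s["position"]
        T=T@np.array(m["hand_eye"])
    else:
        T=np.eye(4); a=np.array(m["attitude"]); T[:3,3]=m["xyz"]
        T[:3,:3]=a if a.shape==(3,3) else R.from_rotvec(a).as_matrix()
    return K,T
def cloud(name):
    K,T=cam(name); im,d=vision.get_image(name)
    v,u=np.mgrid[:384,:512]
    P=np.stack([(u-K[0,2])/K[0,0]*d,(v-K[1,2])/K[1,1]*d,d],-1)
    W=P@T[:3,:3].T+T[:3,3]; W[d<=0]=np.nan
    return im,d,W
def proj(name,p):
    K,T=cam(name); c=T[:3,:3].T@(np.array(p)-T[:3,3]); return (K@c)[:2]/c[2]
E
python3 - <<'E'
from h import *
for n in ["scene","top","wrist"]:
    print(n,vision.camera_model(n))
    im,d,W=cloud(n); cv2.imwrite(f"pics/{n}0.png",im)
    np.save(f"pics/{n}0.npy",W)
s=sensors.observe();print(s)
E
```

```text
pics
scene {'K': array([[449.89205015,   0.        , 262.05405995],
       [  0.        , 449.89205015, 188.42253006],
       [  0.        ,   0.        ,   1.        ]]), 'xyz': array([-0.10933699,  0.77178746,  0.8011316 ]), 'attitude': array([-0.95468054,  2.34628016, -1.17027113])}
top {'K': array([[369.71110192,   0.        , 257.62714599],
       [  0.        , 369.71110192, 192.61981132],
       [  0.        ,   0.        ,   1.        ]]), 'xyz': array([0.40318242, 0.0893839 , 1.07994176]), 'attitude': array([-2.00427396,  2.22709558, -0.22083541])}
wrist {'K': array([[300.4173594 ,   0.        , 253.44943897],
       [  0.        , 300.4173594 , 189.11671535],
       [  0.        ,   0.        ,   1.        ]]), 'hand_eye': array([[-7.91260205e-04, -9.50424231e-01, -3.10955230e-01,
         8.59479680e-02],
       [ 9.99999539e-01, -9.21055129e-04,  2.70563943e-04,
         1.59283106e-03],
       [-5.43557436e-04, -3.10954872e-01,  9.50424522e-01,
        -1.43631740e-01],
       [ 0.00000000e+00,  0.00000000e+00,  0.00000000e+00,
         1.00000000e+00]])}
{'clock': 0.15, 'joints': array([ 1.11839385,  0.43503   ,  0.02498018,  1.57384308, -0.01162835,
        1.13397636, -0.0751224 ]), 'dq': array([ 0.00020401, -0.00025188, -0.00050029, -0.00422746,  0.00165897,
       -0.0003612 ,  0.00102168]), 'joint_efforts': array([ 1.92382620e-03, -6.68258429e+01,  9.86023732e-01, -3.14695716e+01,
       -6.04187837e-02,  3.92955774e-02,  8.90691877e-05]), 'position': array([ 0.21404307, -0.58684243,  0.24016317]), 'ee_rot': array([-3.09263151e+00, -5.46316583e-01,  4.25309284e-04]), 'force': array([-0.27728279,  0.09908872,  0.62881088]), 'ft_torque': array([ 0.01714047, -0.02580258,  0.08628235]), 'width': 0.9998508702434021}
```

View pics/scene0.png

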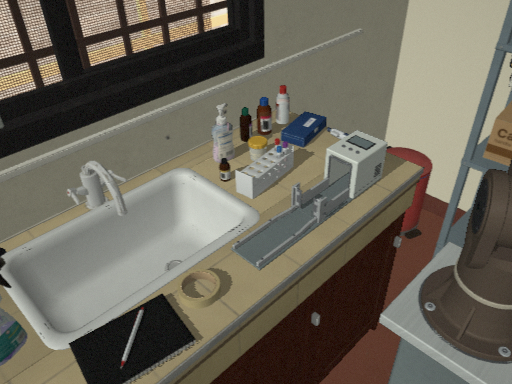

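View pics/top0.png

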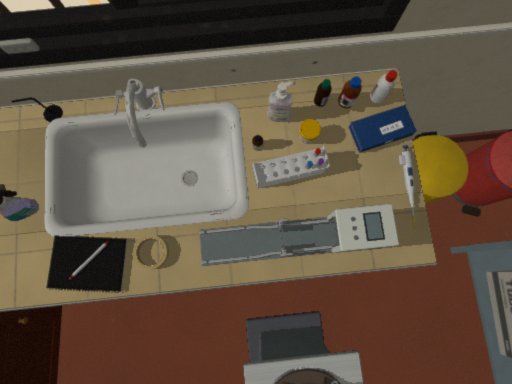

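The top view shows the rack at about (292,168) with its tubes at the right end. The lane runs from (200,247) to the housing at (365,228), and the gate is near (283,238).

```bash
python3 - <<'E'
from h import *
im,d,W=cloud("top")
np.save("pics/W1.npy",W)
out={}
for l in ["rack","feeder","tube_a","cup_yellow","oil","tape","flap_left"]:
    for r in nets.cut_out(l,"top")[:4]:
        p=W[r["region"]]; p=p[~np.isnan(p[:,0])]
        print(l,round(r["score"],2),np.round(r["uv"]),r["region"].sum(),np.round(np.percentile(p,[2,50,98],axis=0),3).tolist())
        if l not in out: out[l]=r["region"]
np.savez("pics/m.npz",**out)
# rack: top pts
for l,lo,hi in [("rack",0.05,0.082),("feeder",0.10,0.15),("feeder",-0.0,0.012),("feeder",0.012,0.03)]:
    p=W[out[l]&(W[...,2]>lo)&(W[...,2]<hi)]
    r=cv2.minAreaRect(p[:,:2].astype(np.float32)*1000); print(l,lo,len(p),np.round(np.median(p[:,2]),4),r)
big=cv2.resize(im[100:300,180:440],None,fx=3,fy=3,interpolation=cv2.INTER_CUBIC); cv2.imwrite("pics/topcrop.png",big)
E
```

```text
rack 0.63 [292. 171.] 1818 [[0.64, -0.131, -0.0], [0.674, -0.025, 0.059], [0.715, 0.072, 0.077]]
feeder 0.83 [302. 236.] 7442 [[0.427, -0.259, 0.002], [0.477, -0.045, 0.008], [0.528, 0.239, 0.135]]
tube_a 0.63 [309. 163.] 35 [[0.664, -0.085, 0.067], [0.671, -0.077, 0.094], [0.677, -0.072, 0.098]]
tube_a 0.62 [318. 161.] 33 [[0.668, -0.117, 0.07], [0.673, -0.109, 0.093], [0.68, -0.103, 0.098]]
tube_a 0.36 [319. 152.] 27 [[0.698, -0.11, 0.064], [0.701, -0.105, 0.093], [0.708, -0.1, 0.097]]
cup_yellow 0.83 [305. 132.] 406 [[0.754, -0.124, 0.009], [0.778, -0.095, 0.063], [0.81, -0.07, 0.067]]
cup_yellow 0.52 [287. 169.] 1790 [[0.64, -0.132, -0.0], [0.674, -0.024, 0.059], [0.716, 0.072, 0.076]]
oil 0.61 [261. 142.] 151 [[0.754, 0.042, -0.001], [0.761, 0.057, 0.052], [0.778, 0.072, 0.072]]
oil 0.19 [289. 170.] 1752 [[0.641, -0.132, 0.001], [0.674, -0.023, 0.059], [0.715, 0.072, 0.076]]
tape 0.97 [139. 247.] 490 [[0.436, 0.346, 0.001], [0.482, 0.395, 0.023], [0.526, 0.438, 0.027]]
tape 0.42 [287. 169.] 1838 [[0.64, -0.132, -0.0], [0.674, -0.026, 0.059], [0.716, 0.072, 0.078]]
flap_left 0.51 [304. 236.] 7520 [[0.427, -0.259, 0.001], [0.477, -0.046, 0.008], [0.529, 0.24, 0.135]]
rack 0.05 1258 0.0602 ((680.7172241210938, -29.050369262695312), (62.744964599609375, 209.3518524169922), 7.284971237182617)
feeder 0.1 2505 0.1313 ((477.5528259277344, -192.656005859375), (153.48275756835938, 107.79399871826172), 89.93946838378906)
feeder -0.0 3889 0.0051 ((478.5973815917969, -3.2964324951171875), (510.56658935546875, 106.22517395019531), 89.55790710449219)
feeder 0.012 522 0.0187 ((480.12237548828125, 12.2943115234375), (471.7798767089844, 104.00554656982422), 88.8254165649414)
```

```bash
python3 - <<'E'
from h import *
im,d,W=cloud("scene")
np.save("pics/Ws.npy",W)
for l in ["rack","feeder","tube_a","cup_yellow","oil","flap_left"]:
    for r in nets.cut_out(l,"scene")[:4]:
        p=W[r["region"]]; p=p[~np.isnan(p[:,0])]
        print(l,round(r["score"],2),np.round(r["uv"]),r["region"].sum(),np.round(np.percentile(p,[2,50,98],axis=0),3).tolist())
big=cv2.resize(im[80:280,200:420],None,fx=3,fy=3,interpolation=cv2.INTER_CUBIC); cv2.imwrite("pics/scenecrop.png",big)
E
```

```text
rack 0.66 [264. 172.] 1676 [[0.636, -0.135, -0.0], [0.664, -0.009, 0.036], [0.749, 0.077, 0.075]]
feeder 0.56 [323. 195.] 7279 [[0.421, -0.256, 0.003], [0.469, -0.052, 0.02], [0.523, 0.245, 0.135]]
tube_a 0.57 [276. 152.] 41 [[0.661, -0.082, 0.066], [0.666, -0.076, 0.084], [0.673, -0.071, 0.097]]
tube_a 0.56 [277. 141.] 26 [[0.696, -0.111, 0.08], [0.7, -0.103, 0.091], [0.707, -0.098, 0.099]]
cup_yellow 0.9 [258. 146.] 374 [[0.751, -0.185, 0.002], [0.77, -0.086, 0.055], [0.82, -0.069, 0.067]]
cup_yellow 0.61 [264. 171.] 1652 [[0.636, -0.136, -0.0], [0.664, -0.009, 0.038], [0.749, 0.077, 0.075]]
oil 0.8 [226. 167.] 224 [[0.75, 0.045, 0.003], [0.758, 0.063, 0.04], [0.775, 0.073, 0.073]]
```

View pics/topcrop.png

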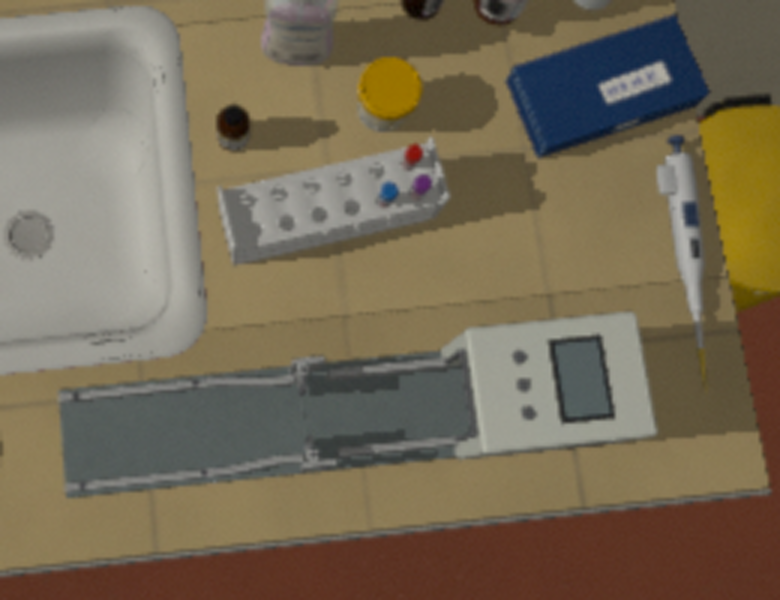

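View pics/scenecrop.png

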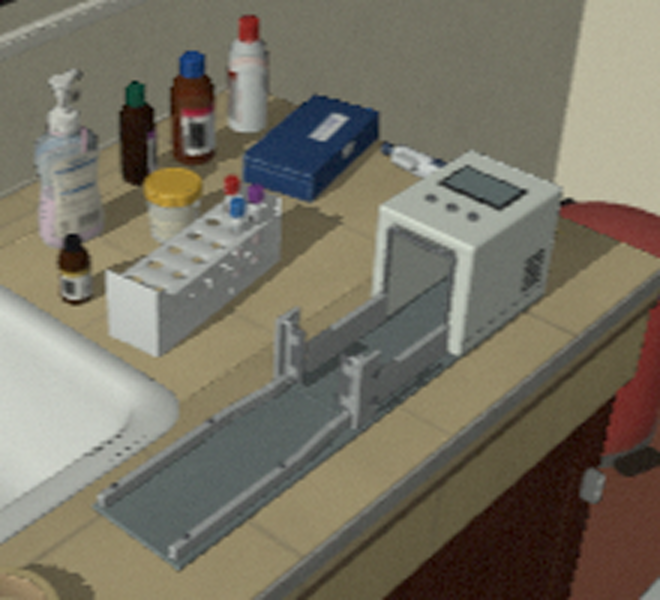

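```bash
python3 - <<'E'
from h import *
for f in ["pics/W1.npy","pics/Ws.npy"]:
    W=np.load(f); x,y,z=W[...,0],W[...,1],W[...,2]
    reg=(x>.40)&(x<.56)&(y>-.31)&(y<.29)
    print(f)
    # brackets
    b=reg&(z>.072)&(z<.098)&(y>-.02)&(y<.06)
    for s in (x<.477,x>.477):
        p=W[b&s]; print("bracket",len(p),np.round(p.min(0),4),np.round(p.max(0),4))
    t=reg&(z>.134-.006)&(z<.142); p=W[t]
    print("housing",len(p),np.median(p[:,2]),cv2.minAreaRect(p[:,:2].astype(np.float32)*1000))
    for s,n in ((x<.477,"near"),(x>.477,"far")):
        for lo,hi in ((.11,.25),(.02+.03,.02+.07)):
            p=W[reg&s&(z>.0165)&(z<.0235)&(y>lo)&(y<hi)]
            if len(p)>5:
                bins=np.digitize(p[:,1],np.arange(lo,hi,.02)); 
                m=np.array([[np.median(p[bins==k,1]),np.median(p[bins==k,0])] for k in np.unique(bins)])
                c=np.polyfit(m[:,0],m[:,1],1); print("rail",n,lo,len(p),"slope",round(c[0],4),"x at mid",round(np.polyval(c,(lo+hi)/2),4))
    p=W[reg&(z>.001)&(z<.011)&(np.abs(x-.478)<.03)&(y>.05)]; print("floor z",np.median(p[:,2]),"ymax",np.percentile(p[:,1],99.5))
    r=(x>.6)&(x<.74)&(y>-.15)&(y<.09)&(z>.052)&(z<.082)
    rr=W[r]; print("rack",len(rr),cv2.minAreaRect(rr[:,:2].astype(np.float32)*1000))
    p=W[(x>.6)&(x<.74)&(y>-.15)&(y<.09)&(z>.070)&(z<.082)]
    for nm,s in (("tail",p[:,1]>.03),("front",p[:,1]<-.11)):
        q=p[s]; 
        if len(q): print(nm,len(q),np.round(q.mean(0),4),np.round(q.min(0),4),np.round(q.max(0),4))
E
```

```text
pics/W1.npy
bracket 42 [0.4293 0.0007 0.0721] [0.4568 0.0275 0.0834]
bracket 43 [ 5.03e-01 -3.00e-04  7.31e-02] [0.5282 0.0275 0.0839]
housing 2350 0.13155418756124282 ((478.0639343261719, -195.8035125732422), (150.33482360839844, 108.26560974121094), 89.63945007324219)
rail near 0.11 123 slope 0.0045 x at mid 0.4366
rail near 0.05 33 slope -0.079 x at mid 0.4392
rail far 0.11 119 slope -0.0066 x at mid 0.5214
rail far 0.05 32 slope 0.1364 x at mid 0.5176
floor z 0.005084447168308026 ymax 0.2851544032537964
rack 1281 ((680.7130126953125, -29.017608642578125), (62.744964599609375, 209.41790771484375), 7.284971237182617)
tail 32 [0.6661 0.0726 0.0761] [0.6375 0.0673 0.0722] [0.6973 0.0784 0.0801]
front 39 [ 0.6925 -0.1309  0.0763] [ 0.6636 -0.1358  0.0702] [ 0.7215 -0.1264  0.0807]
pics/Ws.npy
bracket 48 [ 0.4245 -0.0031  0.0721] [0.4558 0.0292 0.0837]
bracket 45 [ 0.4965 -0.0022  0.0724] [0.5262 0.0284 0.0829]
housing 1084 0.1324744440527062 ((474.7785949707031, -197.02923583984375), (110.49837493896484, 154.8419647216797), 0.4684973657131195)
rail near 0.11 148 slope 0.0022 x at mid 0.4324
rail near 0.05 38 slope -0.1231 x at mid 0.435
rail far 0.11 137 slope 0.0049 x at mid 0.517
rail far 0.05 33 slope 0.1459 x at mid 0.5143
floor z 0.005753573762324882 ymax 0.2866128550054266
rack 822 ((677.4026489257812, -29.914390563964844), (65.71633911132812, 213.7385711669922), 7.495033264160156)
tail 53 [0.663  0.0728 0.0749] [0.6327 0.0676 0.07  ] [0.6936 0.079  0.0801]
front 31 [ 0.6814 -0.1284  0.075 ] [ 0.661  -0.1385  0.0703] [ 0.7135 -0.1101  0.0812]
```

```bash
cat >> h.py <<'E'
def go(x,y,z,yaw):
    """shift (cm, tool axes) and turn (deg) to TCP x,y,z with tool z down and tool x at yaw deg"""
    s=sensors.observe(); M=R.from_rotvec(s["ee_rot"]).as_matrix()
    c,n=np.cos(np.radians(yaw)),np.sin(np.radians(yaw))
    G=np.array([[c,n,0],[n,-c,0],[0,0,-1]])
    print("t cm",np.round(M.T@(np.array([x,y,z])-s["position"])*100,2),"w deg",np.round(np.degrees(R.from_matrix(M.T@G).as_rotvec()),1),
      "now yaw",np.round(np.degrees(np.arctan2(M[1,0],M[0,0])),2), np.round(s["position"],4), "clk",round(s["clock"],2),"q",np.round(s["joints"],2))
E
python3 -c "
from h import *
go(.679,-.03,.24,97.4)"
```

```text
t cm [ 62.76 -36.42   0.07] w deg [  0.    0.  -77.4] now yaw 20.04 [ 0.2142 -0.5872  0.2407] clk 0.9 q [ 1.12  0.43  0.02  1.57 -0.01  1.13 -0.08]
```

```bash
python3 -m handwheel '[{"tx":31.4,"ty":-18.2,"wz":-38,"claw":0.88},{"tx":31.4,"ty":-18.2,"wz":-38,"claw":0.88},{"tx":31.4,"ty":-18.2,"wz":-38,"claw":0.88},{"tx":31.4,"ty":-18.2,"wz":-38,"claw":0.88},{"tx":31.4,"ty":-18.2,"wz":-38,"claw":0.88},{"tx":31.4,"ty":-18.2,"wz":-38,"claw":0.88},{"tx":62.8,"ty":-36.4,"wz":-77,"claw":0.88},{"tx":62.8,"ty":-36.4,"wz":-77,"claw":0.88},{"tx":62.8,"ty":-36.4,"wz":-77,"claw":0.88},{"tx":62.8,"ty":-36.4,"wz":-77,"claw":0.88},{"tx":62.8,"ty":-36.4,"wz":-77,"claw":0.88},{"tx":62.8,"ty":-36.4,"wz":-77,"claw":0.88}]'; python3 -c "
from h import *
go(.679,-.03,.24,97.4)"
```

```text
t cm [ 62.76 -36.42   0.07] w deg [  0.    0.  -77.4] now yaw 20.04 [ 0.2142 -0.5872  0.2407] clk 0.9 q [ 1.12  0.43  0.02  1.57 -0.01  1.13 -0.08]invalid input
```

```bash
python3 -m handwheel '[{"tx":4,"ty":-2.4,"tz":0,"wx":0,"wy":0,"wz":-5,"claw":0.88}]' 30; python3 -m handwheel --help
```

```text
clock: 0.98
position: [0.2337, -0.5602, 0.2405]
ee_rot: [3.068, 0.662, -0.007]
force: [0.5, -0.9, 0.0]
width: 0.965invalid input: not JSON, or not a number
```

```bash
python3 -m handwheel '[{"tx":28,"ty":-16,"tz":0,"wx":0,"wy":0,"wz":-35,"claw":0.88},{"tx":28,"ty":-16,"tz":0,"wx":0,"wy":0,"wz":-35,"claw":0.88},{"tx":28,"ty":-16,"tz":0,"wx":0,"wy":0,"wz":-35,"claw":0.88},{"tx":28,"ty":-16,"tz":0,"wx":0,"wy":0,"wz":-35,"claw":0.88},{"tx":28,"ty":-16,"tz":0,"wx":0,"wy":0,"wz":-35,"claw":0.88},{"tx":28,"ty":-16,"tz":0,"wx":0,"wy":0,"wz":-35,"claw":0.88},{"tx":28,"ty":-16,"tz":0,"wx":0,"wy":0,"wz":-35,"claw":0.88},{"tx":28,"ty":-16,"tz":0,"wx":0,"wy":0,"wz":-35,"claw":0.88}]'; python3 -c "
from h import *
go(.679,-.03,.24,97.4)"
```

```text
clock: 1.65
position: [0.4283, -0.2879, 0.2411]
ee_rot: [2.718, 1.575, 0.002]
force: [1.2, -0.8, 0.8]
width: 0.883
t cm [34.84  8.93  0.15] w deg [  0.1  -0.  -37.2] now yaw 60.18 [ 0.4283 -0.2879  0.2411] clk 1.65 q [ 0.71  0.28 -0.27  1.82  0.08  1.06 -0.12]
```

```bash
python3 -m handwheel '[{"tx":34.8,"ty":8.9,"tz":0,"wx":0,"wy":0,"wz":-37.2,"claw":0.88},{"tx":34.8,"ty":8.9,"tz":0,"wx":0,"wy":0,"wz":-37.2,"claw":0.88},{"tx":34.8,"ty":8.9,"tz":0,"wx":0,"wy":0,"wz":-37.2,"claw":0.88},{"tx":34.8,"ty":8.9,"tz":0,"wx":0,"wy":0,"wz":-37.2,"claw":0.88},{"tx":34.8,"ty":8.9,"tz":0,"wx":0,"wy":0,"wz":-37.2,"claw":0.88},{"tx":34.8,"ty":8.9,"tz":0,"wx":0,"wy":0,"wz":-37.2,"claw":0.88},{"tx":34.8,"ty":8.9,"tz":0,"wx":0,"wy":0,"wz":-37.2,"claw":0.88},{"tx":34.8,"ty":8.9,"tz":0,"wx":0,"wy":0,"wz":-37.2,"claw":0.88},{"tx":34.8,"ty":8.9,"tz":0,"wx":0,"wy":0,"wz":-37.2,"claw":0.88},{"tx":34.8,"ty":8.9,"tz":0,"wx":0,"wy":0,"wz":-37.2,"claw":0.88},{"tx":34.8,"ty":8.9,"tz":0,"wx":0,"wy":0,"wz":-37.2,"claw":0.88}]'; python3 - <<'E'
from h import *
im,d,W=cloud("wrist"); cv2.imwrite("pics/w1.png",im); np.save("pics/Ww1.npy",W)
x,y,z=W[...,0],W[...,1],W[...,2]
m=(x>.6)&(x<.745)&(y>-.16)&(y<.1)&(z>.05)&(z<.083)
p=W[m]; print(len(p),cv2.minAreaRect(p[:,:2].astype(np.float32)*1000))
p=W[m&(z>.072)]
for s in (p[:,1]>.03,p[:,1]<-.1):
    q=p[s]; print(len(q),q.mean(0) if len(q) else 0, np.percentile(q,[1,99],axis=0) if len(q) else 0)
p=W[m&(z>.052)&(z<.066)&(abs(y+.03)<.03)]; print("shelf",np.median(p[:,2]),np.percentile(p,[1,99],axis=0))
go(.679,-.03,.052,97.4)
E
```

```text
clock: 2.57
position: [0.6778, -0.0322, 0.24]
ee_rot: [-2.073, -2.36, -0.0]
force: [-0.0, -0.5, -0.6]
width: 0.879
8763 ((680.9879150390625, -32.49395751953125), (62.05656433105469, 209.86807250976562), 7.4386396408081055)
303 [0.66680045 0.06970671 0.07686335] [[0.63736009 0.06478251 0.07222844]
 [0.69739832 0.0748994  0.07938822]]
357 [ 0.69349176 -0.12762301  0.07666539] [[ 0.66454645 -0.13890229  0.07208887]
 [ 0.72357742 -0.10201133  0.0827076 ]]
shelf 0.060787772867591294 [[ 6.48355871e-01 -5.94966555e-02  5.87949809e-02]
 [ 7.12970843e-01 -4.71387819e-04  6.24305059e-02]]
t cm [ 0.4   0.25 18.82] w deg [-0.   0.  -0.1] now yaw 97.28 [ 0.6772 -0.0342  0.2402] clk 2.62 q [ 0.24  0.57 -0.44  1.4   0.25  1.23 -0.09]
```

View pics/w1.png

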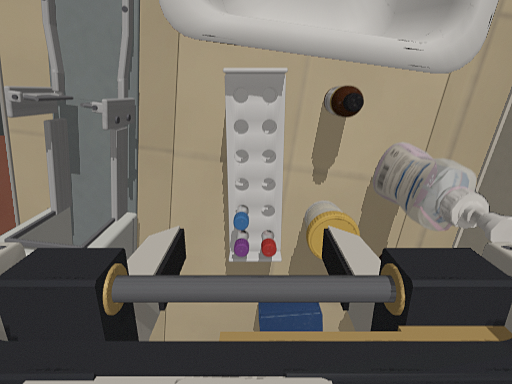

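```bash
python3 - <<'E'
from h import *
W=np.load("pics/Ww1.npy"); x,y,z=W[...,0],W[...,1],W[...,2]
reg=(x>.40)&(x<.56)&(y>-.31)&(y<.29)
p=W[reg&(z>.073)&(z<.098)&(y>-.04)&(y<.06)]
for s in (p[:,0]<.477,p[:,0]>.477): print(s.sum(),np.round(np.percentile(p[s],[1,50,99],axis=0),4).tolist())
for s,n in ((x<.477,"near"),(x>.477,"far")):
    p=W[reg&s&(z>.0165)&(z<.0235)&(y>.1)&(y<.25)]
    c=np.polyfit(p[:,1],p[:,0],1) if len(p)>5 else 0; print(n,len(p),c, p.mean(0) if len(p) else 0)
# flap plates: z .03-.07 , y near gate, |x-.477|<.04
p=W[reg&(z>.03)&(z<.072)&(y>-.03)&(y<.06)&(abs(x-.478)<.036)]; print("flap",len(p),np.round(np.percentile(p,[2,50,98],axis=0),4).tolist())
W=np.load("pics/W1.npy"); x,y,z=W[...,0],W[...,1],W[...,2]
p=W[(z>.03)&(z<.072)&(y>-.03)&(y<.06)&(abs(x-.478)<.036)]; print("flap top",len(p),np.round(np.percentile(p,[2,50,98],axis=0),4).tolist())
go(.680,-.0315,.053,97.4)
E
```

```text
444 [[0.4301, -0.0037, 0.0731], [0.4353, 0.0146, 0.079], [0.4576, 0.0248, 0.0824]]
390 [[0.5007, -0.0041, 0.0731], [0.525, 0.0145, 0.079], [0.5288, 0.0247, 0.0821]]
near 122 [0.0514405  0.43221617] [0.43772403 0.10707257 0.01913441]
far 206 [0.02963928 0.51911246] [0.52244196 0.11233397 0.01947781]
flap 385 [[0.4422, -0.0289, 0.0306], [0.4465, 0.0145, 0.0397], [0.5135, 0.019, 0.0714]]
flap top 41 [[0.4425, -0.0297, 0.0306], [0.5009, -0.0077, 0.0395], [0.5137, 0.0215, 0.0708]]
t cm [ 0.24  0.33 18.72] w deg [-0.   0.  -0.1] now yaw 97.28 [ 0.6772 -0.0342  0.2402] clk 2.62 q [ 0.24  0.57 -0.44  1.4   0.25  1.23 -0.09]
```

```bash
python3 -m handwheel '[{"tx":0.2,"ty":0.3,"tz":4,"wx":0,"wy":0,"wz":0,"claw":0.88},{"tx":0.2,"ty":0.3,"tz":8,"wx":0,"wy":0,"wz":0,"claw":0.88},{"tx":0.2,"ty":0.3,"tz":11,"wx":0,"wy":0,"wz":0,"claw":0.88},{"tx":0.2,"ty":0.3,"tz":13,"wx":0,"wy":0,"wz":0,"claw":0.88},{"tx":0.2,"ty":0.3,"tz":13,"wx":0,"wy":0,"wz":0,"claw":0.88}]'; python3 - <<'E'
from h import *
im,d,W=cloud("wrist"); cv2.imwrite("pics/w2.png",im)
im,d,W=cloud("scene"); cv2.imwrite("pics/s2.png",cv2.resize(im[80:280,180:400],None,fx=3,fy=3))
go(.680,-.0315,.053,97.4)
E
```

```text
clock: 3.03
position: [0.6763, -0.0347, 0.1059]
ee_rot: [-2.076, -2.351, 0.01]
force: [-0.7, 0.2, -0.4]
width: 0.881
t cm [0.2  0.08 5.81] w deg [-0.   0.  -0.3] now yaw 97.14 [ 0.6795 -0.0335  0.1111] clk 3.13 q [ 0.23  0.68 -0.41  1.53  0.31  0.99 -0.15]
```

View pics/w2.png

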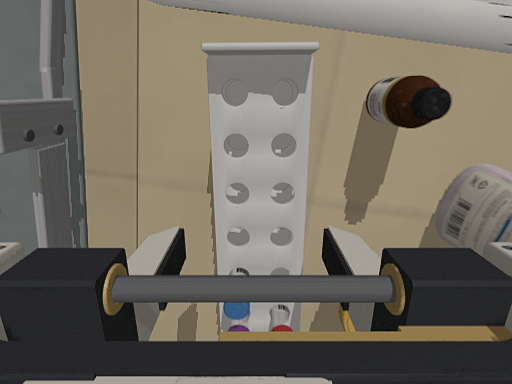

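View pics/s2.png

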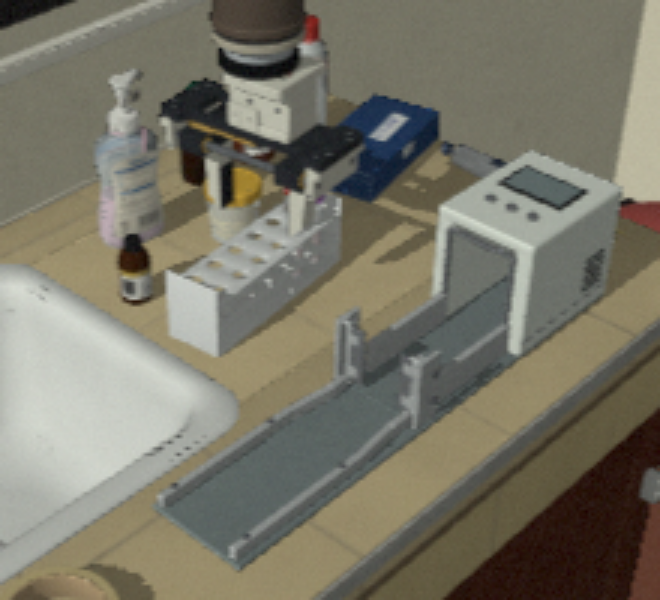

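```bash
python3 -m handwheel '[{"tx":0.2,"ty":0.1,"tz":2,"wx":0,"wy":0,"wz":0,"claw":0.88},{"tx":0.2,"ty":0.1,"tz":4,"wx":0,"wy":0,"wz":0,"claw":0.88},{"tx":0.2,"ty":0.1,"tz":5.2,"wx":0,"wy":0,"wz":0,"claw":0.88},{"tx":0.2,"ty":0.1,"tz":5.8,"wx":0,"wy":0,"wz":0,"claw":0.88},{"tx":0.2,"ty":0.1,"tz":5.8,"wx":0,"wy":0,"wz":0,"claw":0.88},{"tx":0.2,"ty":0.1,"tz":5.8,"wx":0,"wy":0,"wz":0,"claw":0.88}]'; python3 - <<'E'
from h import *
go(.680,-.0315,.053,97.4)
E
```

```text
clock: 3.63
position: [0.6814, -0.03, 0.0539]
ee_rot: [2.077, 2.356, 0.001]
force: [0.5, 0.7, 0.9]
width: 0.878
t cm [-0.13 -0.16  0.09] w deg [ 0.1  0.  -0.2] now yaw 97.21 [ 0.6814 -0.03    0.0539] clk 3.63 q [ 0.21  0.74 -0.39  1.57  0.34  0.89 -0.18]
```

```bash
python3 -m handwheel '[{"tx":0,"ty":0,"tz":0,"wx":0,"wy":0,"wz":0,"claw":0.75},{"tx":0,"ty":0,"tz":0,"wx":0,"wy":0,"wz":0,"claw":0.7},{"tx":0,"ty":0,"tz":0,"wx":0,"wy":0,"wz":0,"claw":0.6},{"tx":0,"ty":0,"tz":0,"wx":0,"wy":0,"wz":0,"claw":0.6},{"tx":0,"ty":0,"tz":0,"wx":0,"wy":0,"wz":0,"claw":0.5},{"tx":0,"ty":0,"tz":0,"wx":0,"wy":0,"wz":0,"claw":0.5},{"tx":0,"ty":0,"tz":0,"wx":0,"wy":0,"wz":0,"claw":0.5}]' 25
```

```text
clock: 4.22
position: [0.6807, -0.0298, 0.0533]
ee_rot: [2.077, 2.357, -0.0]
force: [-2.5, -0.8, 5.7]
width: 0.652
```

```bash
python3 -m handwheel '[{"tx":0,"ty":0,"tz":-0.5,"wx":0,"wy":0,"wz":0,"claw":0.5},{"tx":0,"ty":0,"tz":-1,"wx":0,"wy":0,"wz":0,"claw":0.5},{"tx":0,"ty":0,"tz":-2,"wx":0,"wy":0,"wz":0,"claw":0.5},{"tx":0,"ty":0,"tz":-3,"wx":0,"wy":0,"wz":0,"claw":0.5},{"tx":0,"ty":0,"tz":-4,"wx":0,"wy":0,"wz":0,"claw":0.5},{"tx":0,"ty":0,"tz":-5,"wx":0,"wy":0,"wz":0,"claw":0.5},{"tx":0,"ty":0,"tz":-5,"wx":0,"wy":0,"wz":0,"claw":0.5}]'; python3 - <<'E'
from h import *
im,d,W=cloud("wrist"); cv2.imwrite("pics/w3.png",im)
im,d,W=cloud("scene"); cv2.imwrite("pics/s3.png",cv2.resize(im[80:280,180:400],None,fx=3,fy=3))
go(.479,.134,.105,90)
E
```

```text
clock: 4.8
position: [0.6823, -0.0296, 0.1059]
ee_rot: [2.075, 2.355, 0.005]
force: [0.6, -0.2, -2.7]
width: 0.656
t cm [ 18.8  -17.99  -0.18] w deg [0.1 0.  7.2] now yaw 97.23 [ 0.6811 -0.0299  0.1035] clk 4.9 q [ 0.22  0.69 -0.41  1.54  0.31  0.98 -0.16]
```

View pics/w3.png

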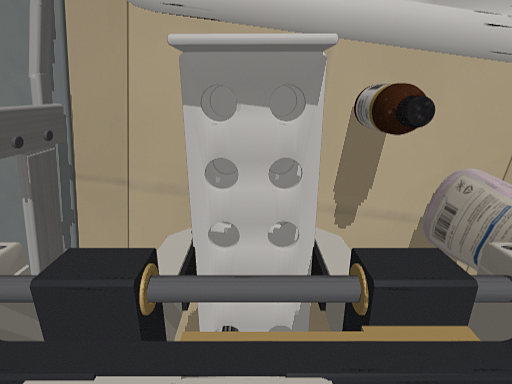

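View pics/s3.png

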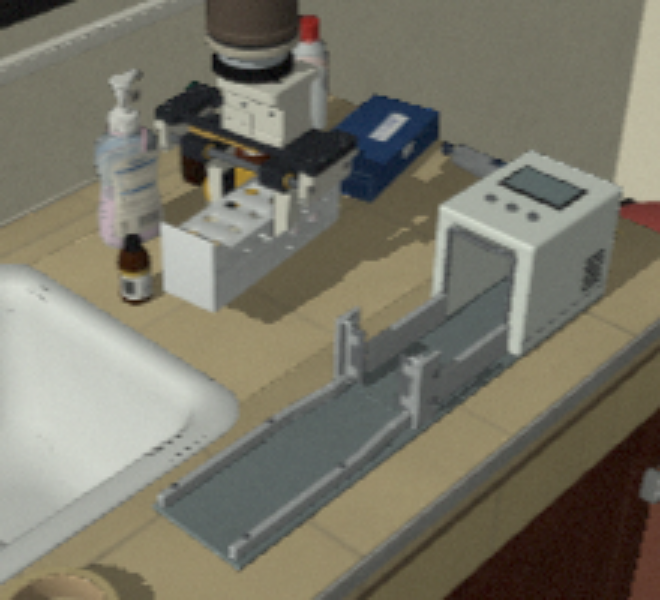

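```bash
python3 -m handwheel '[{"tx":1,"ty":0,"tz":-2,"wx":0,"wy":0,"wz":0,"claw":0.5},{"tx":3,"ty":0,"tz":-4,"wx":0,"wy":0,"wz":0,"claw":0.5},{"tx":5,"ty":-2,"tz":-6,"wx":0,"wy":0,"wz":1,"claw":0.5},{"tx":7,"ty":-4,"tz":-7,"wx":0,"wy":0,"wz":2,"claw":0.5},{"tx":9.5,"ty":-6,"tz":-7,"wx":0,"wy":0,"wz":3,"claw":0.5},{"tx":12,"ty":-8.5,"tz":-7,"wx":0,"wy":0,"wz":4,"claw":0.5},{"tx":14.5,"ty":-11,"tz":-7,"wx":0,"wy":0,"wz":5,"claw":0.5},{"tx":16.5,"ty":-13.5,"tz":-7,"wx":0,"wy":0,"wz":6,"claw":0.5},{"tx":18.5,"ty":-16,"tz":-7,"wx":0,"wy":0,"wz":7,"claw":0.5},{"tx":19.5,"ty":-17.5,"tz":-7,"wx":0,"wy":0,"wz":7.2,"claw":0.5},{"tx":19.9,"ty":-17.9,"tz":-7,"wx":0,"wy":0,"wz":7.2,"claw":0.5},{"tx":19.9,"ty":-17.9,"tz":-7,"wx":0,"wy":0,"wz":7.2,"claw":0.5}]'; python3 -m handwheel '[{"tx":0,"ty":0,"tz":0,"wx":0,"wy":0,"wz":0,"claw":0.5}]';python3 - <<'E'
from h import *
im,d,W=cloud("wrist"); cv2.imwrite("pics/w4.png",im); np.save("pics/Ww4.npy",W)
im,d,W=cloud("scene"); cv2.imwrite("pics/s4.png",cv2.resize(im[80:280,180:400],None,fx=3,fy=3)); np.save("pics/Ws4.npy",W)
im,d,W=cloud("top"); cv2.imwrite("pics/t4.png",cv2.resize(im[100:300,180:440],None,fx=3,fy=3)); np.save("pics/Wt4.npy",W)
go(.479,.145,.17,90)
E
```

```text
clock: 5.9
position: [0.4767, 0.1459, 0.1726]
ee_rot: [-2.218, -2.225, 0.001]
force: [0.1, 0.7, -2.9]
width: 0.654
clock: 5.98
position: [0.4788, 0.1446, 0.1727]
ee_rot: [2.22, 2.222, 0.0]
force: [0.2, 0.1, -2.7]
width: 0.652
t cm [ 0.09 -0.02  0.25] w deg [ 0.   0.  -0.1] now yaw 89.93 [0.4792 0.1441 0.1725] clk 6.13 q [-0.02  0.36 -0.49  1.93  0.21  0.91 -0.61]
```

View pics/w4.png

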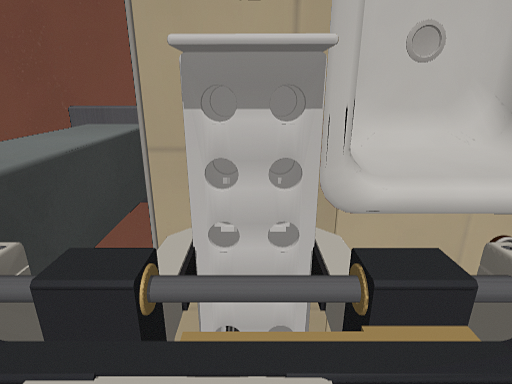

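View pics/s4.png

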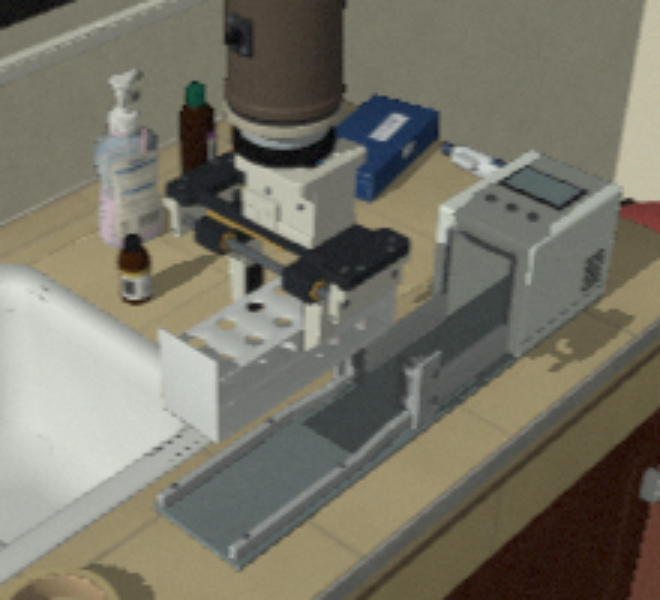

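View pics/t4.png

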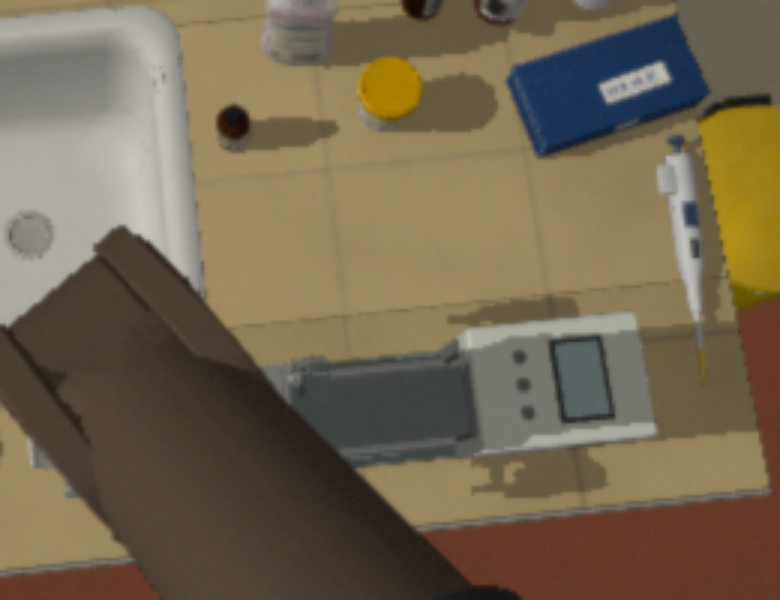

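```bash
python3 - <<'E'
from h import *
W=np.load("pics/Ws4.npy");x,y,z=W[...,0],W[...,1],W[...,2]
p=W[(x>.42)&(x<.53)&(y>.235)&(y<.27)&(z>.11)&(z<.21)]
print("tail plate",len(p),np.round(np.percentile(p,[1,5,50,95,99],axis=0),4).tolist())
for s,n in ((x<.475,"near"),(x>.475,"far")):
    p=W[s&(x>.42)&(x<.53)&(z>.0165)&(z<.0235)&(y>.11)&(y<.25)]; print(n,len(p),p.mean(0) if len(p) else 0)
W=np.load("pics/Ww4.npy");x,y,z=W[...,0],W[...,1],W[...,2]
p=W[(x>.42)&(x<.53)&(y>.22)&(y<.27)&(z>.188)&(z<.205)]; print("wrist tail",len(p),np.round(np.percentile(p,[1,50,99],axis=0),4).tolist())
E
```

```text
tail plate 567 [[0.4464, 0.2362, 0.1218], [0.4477, 0.2422, 0.1248], [0.4734, 0.2485, 0.1616], [0.5045, 0.2501, 0.1964], [0.5079, 0.2508, 0.1985]]
near 142 [0.43263257 0.18129627 0.01978105]
far 134 [0.51738405 0.1838717  0.01957621]
wrist tail 2520 [[0.4501, 0.2437, 0.1889], [0.4798, 0.2452, 0.1972], [0.5097, 0.2477, 0.1991]]
```

```bash
python3 -m handwheel '[{"tx":0,"ty":-0.15,"tz":1,"wx":0,"wy":0,"wz":0,"claw":0.5},{"tx":0,"ty":-0.15,"tz":3,"wx":0,"wy":0,"wz":0,"claw":0.5},{"tx":0,"ty":-0.15,"tz":5,"wx":0,"wy":0,"wz":0,"claw":0.5},{"tx":0,"ty":-0.15,"tz":7,"wx":0,"wy":0,"wz":0,"claw":0.5},{"tx":0,"ty":-0.15,"tz":9,"wx":0,"wy":0,"wz":0,"claw":0.5},{"tx":0,"ty":-0.15,"tz":10,"wx":0,"wy":0,"wz":0,"claw":0.5},{"tx":0,"ty":-0.15,"tz":10.5,"wx":0,"wy":0,"wz":0,"claw":0.5},{"tx":0,"ty":-0.15,"tz":10.7,"wx":0,"wy":0,"wz":0,"claw":0.5},{"tx":0,"ty":-0.15,"tz":10.7,"wx":0,"wy":0,"wz":0,"claw":0.5}]'; python3 - <<'E'
from h import *
im,d,W=cloud("scene"); cv2.imwrite("pics/s5.png",cv2.resize(im[80:280,180:400],None,fx=3,fy=3)); 
go(.4775,.145,.057,90); print(sensors.observe()["force"])
E
```

```text
clock: 6.88
position: [0.4768, 0.1451, 0.0657]
ee_rot: [-2.221, -2.222, -0.0]
force: [-0.2, -0.6, -3.1]
width: 0.653
t cm [-0.03  0.04  0.92] w deg [ 0. -0.  0.] now yaw 90.03 [0.4771 0.1453 0.0662] clk 6.93 q [-0.08  0.5  -0.43  2.04  0.33  0.67 -0.72]
[ 0.27575876 -0.26900067 -2.23848856]
```

View pics/s5.png

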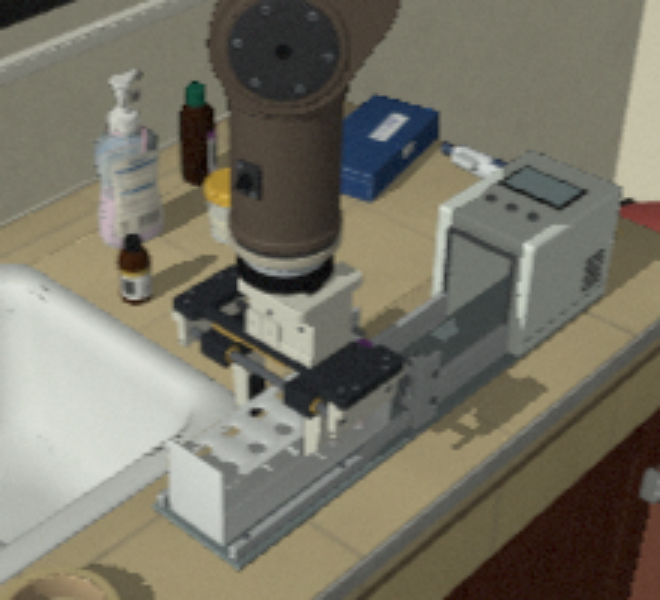

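```bash
python3 -m handwheel '[{"tx":0,"ty":0,"tz":0.2,"wx":0,"wy":0,"wz":0,"claw":0.5},{"tx":0,"ty":0,"tz":0.4,"wx":0,"wy":0,"wz":0,"claw":0.5},{"tx":0,"ty":0,"tz":0.6,"wx":0,"wy":0,"wz":0,"claw":0.5},{"tx":0,"ty":0,"tz":0.6,"wx":0,"wy":0,"wz":0,"claw":0.5}]';python3 -m handwheel '[{"tx":0,"ty":0,"tz":0.1,"wx":0,"wy":0,"wz":0,"claw":0.5},{"tx":0,"ty":0,"tz":0.2,"wx":0,"wy":0,"wz":0,"claw":0.5},{"tx":0,"ty":0,"tz":0.2,"wx":0,"wy":0,"wz":0,"claw":0.5}]'
```

```text
clock: 7.27
position: [0.4766, 0.145, 0.0597]
ee_rot: [2.221, 2.222, 0.0]
force: [0.0, -1.1, -3.3]
width: 0.656
clock: 7.52
position: [0.4768, 0.1451, 0.0591]
ee_rot: [2.22, 2.221, 0.0]
force: [-5.0, -3.0, 19.2]
width: 0.653
```

```bash
python3 -m handwheel '[{"tx":0,"ty":0,"tz":-0.1,"wx":0,"wy":0,"wz":0,"claw":0.5},{"tx":0,"ty":0,"tz":-0.1,"wx":0,"wy":0,"wz":0,"claw":0.5}]'
```

```text
clock: 7.68
position: [0.4769, 0.1451, 0.0592]
ee_rot: [2.22, 2.222, 0.001]
force: [-1.5, -1.1, 5.9]
width: 0.655
```

```bash
python3 -m handwheel '[{"tx":0,"ty":0,"tz":-0.04,"wx":0,"wy":0,"wz":0,"claw":0.68},{"tx":0,"ty":0,"tz":-0.04,"wx":0,"wy":0,"wz":0,"claw":0.75},{"tx":0,"ty":0,"tz":-0.04,"wx":0,"wy":0,"wz":0,"claw":0.85},{"tx":0,"ty":0,"tz":-0.04,"wx":0,"wy":0,"wz":0,"claw":0.88},{"tx":0,"ty":0,"tz":-0.04,"wx":0,"wy":0,"wz":0,"claw":0.88},{"tx":0,"ty":0,"tz":-0.04,"wx":0,"wy":0,"wz":0,"claw":0.88}]'; python3 - <<'E'
from h import *
im,d,W=cloud("scene"); cv2.imwrite("pics/s6.png",cv2.resize(im[80:280,180:400],None,fx=3,fy=3)); 
x,y,z=W[...,0],W[...,1],W[...,2]
p=W[(x>.42)&(x<.53)&(y>.235)&(y<.27)&(z>.03)&(z<.1)]
print("tail plate",len(p),np.round(np.percentile(p,[1,5,50,95,99],axis=0),4).tolist())
im,d,W=cloud("wrist"); cv2.imwrite("pics/w6.png",im)
E
```

```text
clock: 8.18
position: [0.4766, 0.145, 0.059]
ee_rot: [-2.221, -2.222, 0.0]
force: [0.7, 0.5, 0.9]
width: 0.875
tail plate 336 [[0.4441, 0.2372, 0.0309], [0.4454, 0.2422, 0.0334], [0.4716, 0.2491, 0.0602], [0.5021, 0.2506, 0.0831], [0.5047, 0.2513, 0.085]]
```

View pics/s6.png

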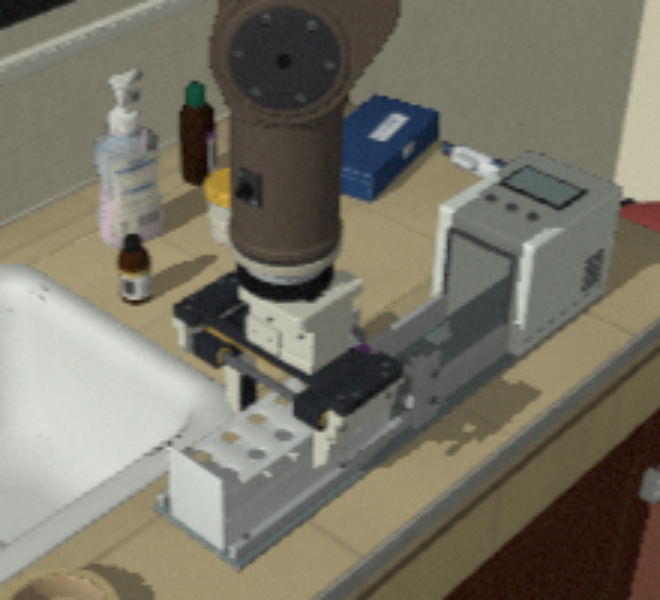

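View pics/w6.png

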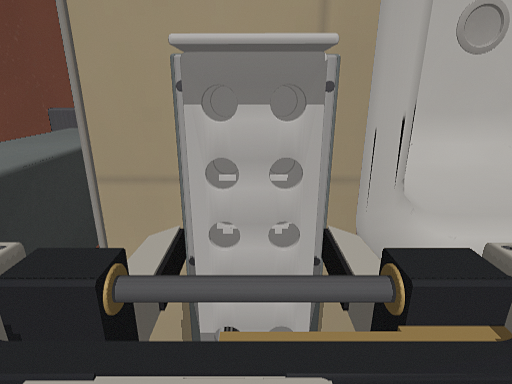

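```bash
python3 -m handwheel '[{"tx":0,"ty":0,"tz":-1,"wx":0,"wy":0,"wz":0,"claw":0.88},{"tx":0,"ty":0,"tz":-4,"wx":0,"wy":0,"wz":0,"claw":0.88},{"tx":0,"ty":0,"tz":-8,"wx":0,"wy":0,"wz":0,"claw":0.88},{"tx":0,"ty":0,"tz":-11,"wx":0,"wy":0,"wz":0,"claw":0.88},{"tx":3,"ty":0,"tz":-12,"wx":0,"wy":0,"wz":7,"claw":0.6},{"tx":6,"ty":0,"tz":-12,"wx":0,"wy":0,"wz":14,"claw":0.4},{"tx":9,"ty":0,"tz":-12,"wx":0,"wy":0,"wz":21,"claw":0.2},{"tx":12,"ty":0,"tz":-12,"wx":0,"wy":0,"wz":28,"claw":0},{"tx":14,"ty":0,"tz":-12,"wx":0,"wy":0,"wz":35,"claw":0},{"tx":14.5,"ty":0,"tz":-12,"wx":0,"wy":0,"wz":42,"claw":0},{"tx":14.5,"ty":0,"tz":-12,"wx":0,"wy":0,"wz":49,"claw":0},{"tx":14.5,"ty":0,"tz":-12,"wx":0,"wy":0,"wz":56,"claw":0}]'
python3 - <<'E'
from h import *
im,d,W=cloud("scene"); cv2.imwrite("pics/s7.png",cv2.resize(im[80:280,180:400],None,fx=3,fy=3)); 
im,d,W=cloud("top"); cv2.imwrite("pics/t7.png",cv2.resize(im[100:300,180:440],None,fx=3,fy=3)); 
go(.479,.295,.045,0)
E
```

```text
clock: 9.28
position: [0.476, 0.2911, 0.1798]
ee_rot: [-3.005, -0.913, -0.0]
force: [0.1, 0.5, -0.7]
width: 0.35
t cm [ 0.48 -0.22 13.48] w deg [-0.  -0.  33.9] now yaw 33.94 [0.4762 0.2905 0.1798] clk 9.38 q [-0.43  0.41 -0.29  1.8   0.14  0.96 -1.75]
```

View pics/s7.png

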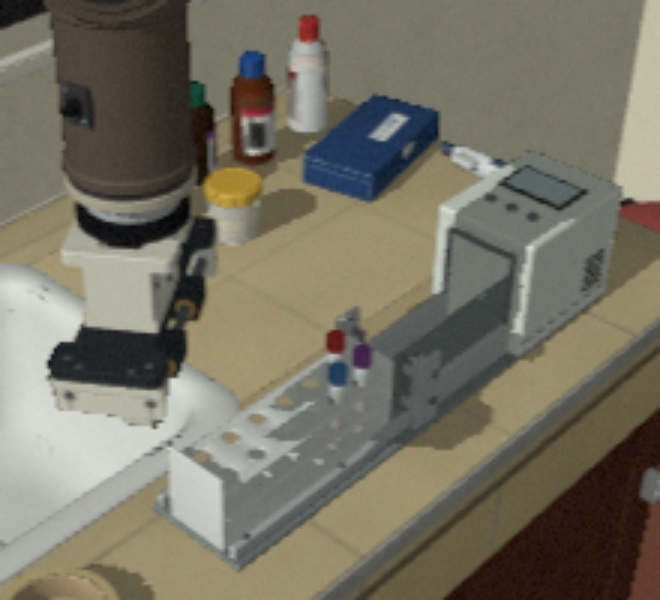

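```bash
python3 -m handwheel '[{"tx":0.2,"ty":-0.2,"tz":0,"wx":0,"wy":0,"wz":7,"claw":0},{"tx":0.2,"ty":-0.2,"tz":0,"wx":0,"wy":0,"wz":14,"claw":0},{"tx":0.2,"ty":-0.2,"tz":0,"wx":0,"wy":0,"wz":21,"claw":0},{"tx":0.2,"ty":-0.2,"tz":0,"wx":0,"wy":0,"wz":28,"claw":0},{"tx":0.2,"ty":-0.2,"tz":0,"wx":0,"wy":0,"wz":33.9,"claw":0},{"tx":0.2,"ty":-0.2,"tz":0,"wx":0,"wy":0,"wz":33.9,"claw":0},{"tx":0.2,"ty":-0.2,"tz":3,"wx":0,"wy":0,"wz":33.9,"claw":0},{"tx":0.2,"ty":-0.2,"tz":5,"wx":0,"wy":0,"wz":33.9,"claw":0},{"tx":0.2,"ty":-0.2,"tz":7,"wx":0,"wy":0,"wz":33.9,"claw":0},{"tx":0.2,"ty":-0.2,"tz":7,"wx":0,"wy":0,"wz":33.9,"claw":0}]' 60
python3 - <<'E'
from h import *
im,d,W=cloud("scene"); cv2.imwrite("pics/s8.png",cv2.resize(im[80:280,180:400],None,fx=3,fy=3)); 
im,d,W=cloud("wrist"); cv2.imwrite("pics/w8.png",im); 
go(.477,.295,.045,0)
E
```

```text
clock: 10.22
position: [0.4751, 0.2913, 0.106]
ee_rot: [3.138, 0.014, -0.008]
force: [-0.4, -0.7, -0.9]
width: 0.001
t cm [ 0.03 -0.24  6.42] w deg [0.  0.1 0.4] now yaw 0.37 [0.4768 0.2926 0.1092] clk 10.32 q [-0.54  0.48 -0.15  1.87  0.1   0.8  -2.3 ]
```

View pics/s8.png

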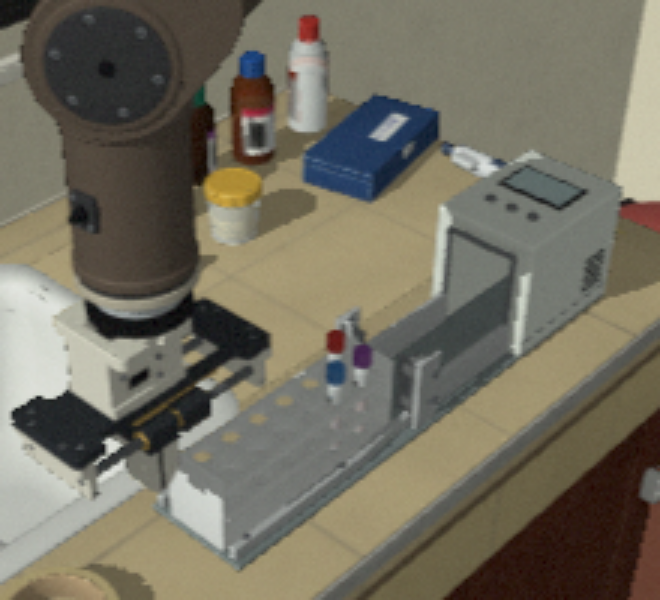

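View pics/w8.png

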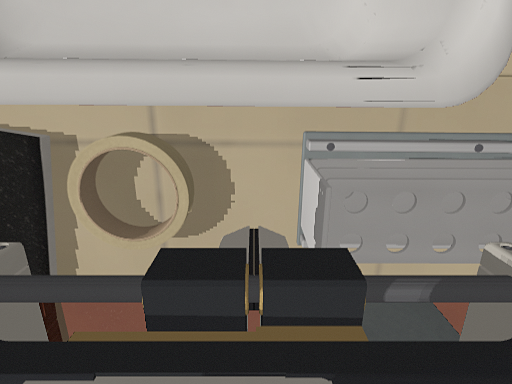

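```bash
python3 -m handwheel '[{"tx":0,"ty":-0.2,"tz":2,"wx":0,"wy":0,"wz":0.4,"claw":0},{"tx":0,"ty":-0.2,"tz":4,"wx":0,"wy":0,"wz":0.4,"claw":0},{"tx":0,"ty":-0.2,"tz":5.5,"wx":0,"wy":0,"wz":0.4,"claw":0},{"tx":0,"ty":-0.2,"tz":6.4,"wx":0,"wy":0,"wz":0.4,"claw":0},{"tx":0,"ty":-0.2,"tz":6.4,"wx":0,"wy":0,"wz":0.4,"claw":0}]'
python3 - <<'E'
from h import *
im,d,W=cloud("scene"); cv2.imwrite("pics/s9.png",cv2.resize(im[80:280,180:400],None,fx=3,fy=3)); 
im,d,W=cloud("wrist"); cv2.imwrite("pics/w9.png",im); 
go(.477,.275,.045,0); print(sensors.observe()["force"])
E
```

```text
clock: 10.73
position: [0.4769, 0.2947, 0.0447]
ee_rot: [3.141, -0.004, -0.001]
force: [0.1, -0.5, 0.3]
width: 0.003
t cm [-0.06  2.02  0.12] w deg [-0.  -0.1 -0.2] now yaw -0.21 [0.4776 0.2952 0.0462] clk 10.83 q [-0.55  0.57 -0.13  1.91  0.12  0.66 -2.33]
[ 0.80049601 -0.34791513  0.99438671]
```

View pics/s9.png

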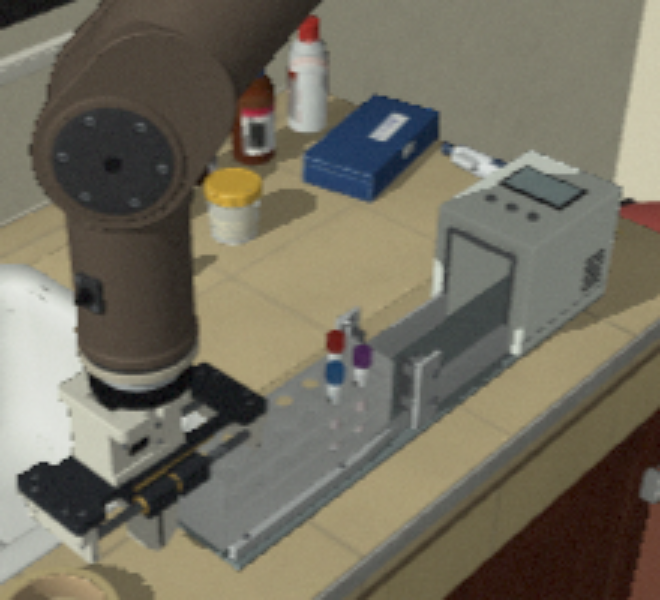

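View pics/w9.png

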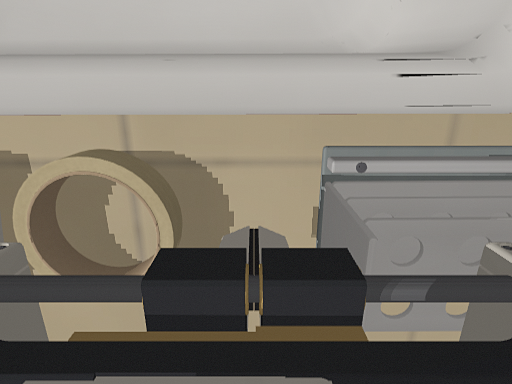

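```bash
python3 - <<'E'
from h import *
im,d,W=cloud("wrist")
for (u,v) in [(300,260),(350,260),(355,300),(300,300),(360,255),(280,240),(270,235),(375,245),(340,225),(410,285),(490,270)]:
    print((u,v),np.round(W[v,u],4))
go(.477,.275,.045,0)
E
```

```text
(300, 260) [0.5152 0.2798 0.11  ]
(350, 260) [0.5154 0.2648 0.1104]
(355, 300) [0.51   0.2664 0.1218]
(300, 300) [0.5097 0.2813 0.1213]
(360, 255) [0.4978 0.2489 0.0776]
(280, 240) [0.4898 0.2802 0.0487]
(270, 235) [0.4901 0.2851 0.0434]
(375, 245) [0.5059 0.2459 0.0837]
(340, 225) [0.4969 0.2486 0.0457]
(410, 285) [0.5085 0.2471 0.1132]
(490, 270) [0.5066 0.2147 0.1025]
t cm [-0.08  2.04  0.14] w deg [-0.1 -0.1 -0.2] now yaw -0.23 [0.4778 0.2954 0.0465] clk 10.88 q [-0.55  0.57 -0.13  1.91  0.12  0.66 -2.33]
```

```bash
python3 -m handwheel '[{"tx":0,"ty":0.5,"tz":0.1,"wx":0,"wy":0,"wz":0,"claw":0},{"tx":0,"ty":1,"tz":0.1,"wx":0,"wy":0,"wz":0,"claw":0},{"tx":0,"ty":1.5,"tz":0.1,"wx":0,"wy":0,"wz":0,"claw":0},{"tx":0,"ty":1.9,"tz":0.1,"wx":0,"wy":0,"wz":0,"claw":0},{"tx":0,"ty":2.2,"tz":0.1,"wx":0,"wy":0,"wz":0,"claw":0},{"tx":0,"ty":2.4,"tz":0.1,"wx":0,"wy":0,"wz":0,"claw":0}]'
for i in 1; do python3 -m handwheel '[{"tx":0,"ty":0.15,"tz":0,"wx":0,"wy":0,"wz":0,"claw":0},{"tx":0,"ty":0.3,"tz":0,"wx":0,"wy":0,"wz":0,"claw":0},{"tx":0,"ty":0.45,"tz":0,"wx":0,"wy":0,"wz":0,"claw":0}]'; done
python3 -m handwheel '[{"tx":0,"ty":0.15,"tz":0,"wx":0,"wy":0,"wz":0,"claw":0},{"tx":0,"ty":0.3,"tz":0,"wx":0,"wy":0,"wz":0,"claw":0},{"tx":0,"ty":0.45,"tz":0,"wx":0,"wy":0,"wz":0,"claw":0}]'
```

```text
clock: 11.38
position: [0.477, 0.2701, 0.0442]
ee_rot: [3.141, -0.008, 0.0]
force: [0.1, 0.6, 0.0]
width: 0.004
clock: 11.63
position: [0.477, 0.2669, 0.0442]
ee_rot: [-3.141, 0.006, -0.001]
force: [0.2, 2.0, -1.2]
width: 0.003
clock: 11.88
position: [0.4769, 0.2621, 0.0442]
ee_rot: [-3.141, 0.007, -0.0]
force: [0.3, 2.0, -0.2]
width: 0.003
```

```bash
python3 -m handwheel '[{"tx":0,"ty":0.2,"tz":0,"wx":0,"wy":0,"wz":0,"claw":0},{"tx":0,"ty":0.4,"tz":0,"wx":0,"wy":0,"wz":0,"claw":0},{"tx":0,"ty":0.6,"tz":0,"wx":0,"wy":0,"wz":0,"claw":0},{"tx":0,"ty":0.8,"tz":0,"wx":0,"wy":0,"wz":0,"claw":0},{"tx":0,"ty":1.0,"tz":0,"wx":0,"wy":0,"wz":0,"claw":0},{"tx":0,"ty":1.2,"tz":0,"wx":0,"wy":0,"wz":0,"claw":0}]'
python3 -m handwheel '[{"tx":0,"ty":0.2,"tz":0,"wx":0,"wy":0,"wz":0,"claw":0},{"tx":0,"ty":0.4,"tz":0,"wx":0,"wy":0,"wz":0,"claw":0},{"tx":0,"ty":0.6,"tz":0,"wx":0,"wy":0,"wz":0,"claw":0},{"tx":0,"ty":0.8,"tz":0,"wx":0,"wy":0,"wz":0,"claw":0},{"tx":0,"ty":1.0,"tz":0,"wx":0,"wy":0,"wz":0,"claw":0},{"tx":0,"ty":1.2,"tz":0,"wx":0,"wy":0,"wz":0,"claw":0}]'
python3 - <<'E'
from h import *
im,d,W=cloud("scene"); cv2.imwrite("pics/s10.png",cv2.resize(im[80:280,180:400],None,fx=3,fy=3)); 
im,d,W=cloud("wrist"); cv2.imwrite("pics/w10.png",im); 
go(.477,.01,.045,0); print(sensors.observe()["force"])
E
```

```text
clock: 12.38
position: [0.4769, 0.2497, 0.0442]
ee_rot: [-3.141, 0.007, -0.0]
force: [0.2, 2.6, 1.8]
width: 0.0
clock: 12.88
position: [0.4769, 0.2393, 0.0444]
ee_rot: [-3.14, 0.005, -0.001]
force: [-0.7, 6.4, 0.8]
width: 0.005
t cm [ 0.11 22.83 -0.1 ] w deg [-0.1 -0.  -0.2] now yaw -0.24 [0.4768 0.2383 0.0442] clk 12.98 q [-0.46  0.54 -0.14  1.99  0.12  0.62 -2.25]
[-0.13942354  4.59883509 -0.30506013]
```

View pics/s10.png

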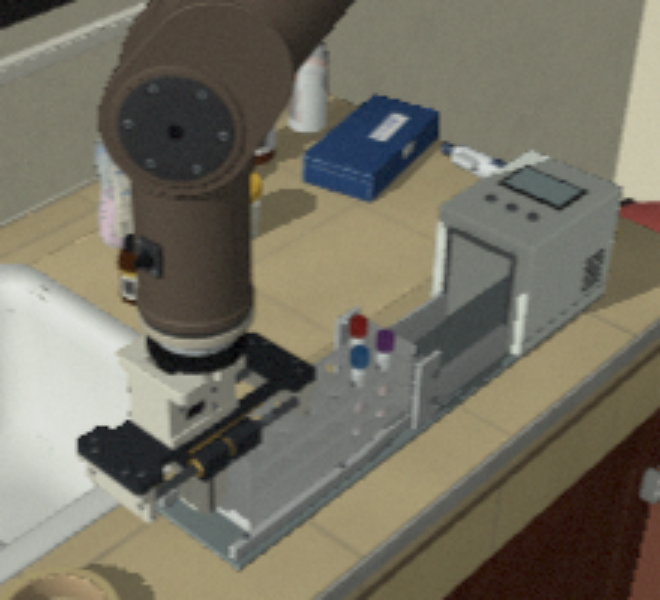

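View pics/w10.png

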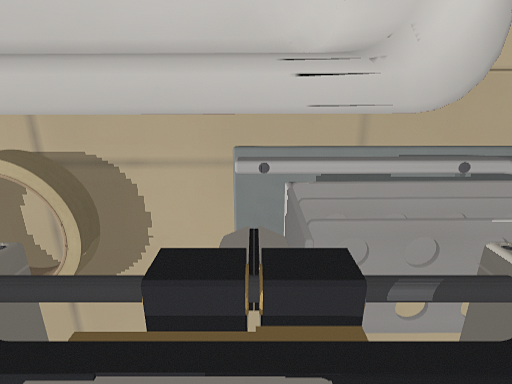

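```bash
python3 -m handwheel '[{"tx":0,"ty":0.2,"tz":0,"wx":0,"wy":0,"wz":0,"claw":0},{"tx":0,"ty":0.4,"tz":0,"wx":0,"wy":0,"wz":0,"claw":0},{"tx":0,"ty":0.6,"tz":0,"wx":0,"wy":0,"wz":0,"claw":0},{"tx":0,"ty":0.8,"tz":0,"wx":0,"wy":0,"wz":0,"claw":0},{"tx":0,"ty":1.0,"tz":0,"wx":0,"wy":0,"wz":0,"claw":0},{"tx":0,"ty":1.2,"tz":0,"wx":0,"wy":0,"wz":0,"claw":0}]'
python3 -m handwheel '[{"tx":0,"ty":0.2,"tz":0,"wx":0,"wy":0,"wz":0,"claw":0},{"tx":0,"ty":0.4,"tz":0,"wx":0,"wy":0,"wz":0,"claw":0},{"tx":0,"ty":0.6,"tz":0,"wx":0,"wy":0,"wz":0,"claw":0},{"tx":0,"ty":0.8,"tz":0,"wx":0,"wy":0,"wz":0,"claw":0},{"tx":0,"ty":1.0,"tz":0,"wx":0,"wy":0,"wz":0,"claw":0},{"tx":0,"ty":1.2,"tz":0,"wx":0,"wy":0,"wz":0,"claw":0}]'
python3 -m handwheel '[{"tx":0,"ty":0.2,"tz":0,"wx":0,"wy":0,"wz":0,"claw":0},{"tx":0,"ty":0.4,"tz":0,"wx":0,"wy":0,"wz":0,"claw":0},{"tx":0,"ty":0.6,"tz":0,"wx":0,"wy":0,"wz":0,"claw":0},{"tx":0,"ty":0.8,"tz":0,"wx":0,"wy":0,"wz":0,"claw":0},{"tx":0,"ty":1.0,"tz":0,"wx":0,"wy":0,"wz":0,"claw":0},{"tx":0,"ty":1.2,"tz":0,"wx":0,"wy":0,"wz":0,"claw":0}]'
python3 - <<'E'
from h import *
im,d,W=cloud("scene"); cv2.imwrite("pics/s11.png",cv2.resize(im[80:280,180:400],None,fx=3,fy=3)); 
im,d,W=cloud("top"); cv2.imwrite("pics/t11.png",cv2.resize(im[100:300,180:440],None,fx=3,fy=3)); 
go(.477,.01,.045,0)
E
```

```text
clock: 13.48
position: [0.4768, 0.2256, 0.0442]
ee_rot: [3.142, -0.007, 0.0]
force: [0.4, 4.3, 2.2]
width: 0.01
clock: 13.98
position: [0.4767, 0.2137, 0.0442]
ee_rot: [-3.141, 0.007, -0.0]
force: [0.3, 4.9, 1.3]
width: 0.004
clock: 14.48
position: [0.4766, 0.2017, 0.0441]
ee_rot: [-3.142, 0.007, -0.0]
force: [-0.0, 4.5, 2.2]
width: 0.005
t cm [ 0.14 19.12 -0.08] w deg [ 0.   0.  -0.3] now yaw -0.29 [0.4766 0.2012 0.0441] clk 14.58 q [-0.4   0.53 -0.14  2.02  0.12  0.6  -2.2 ]
```

View pics/s11.png

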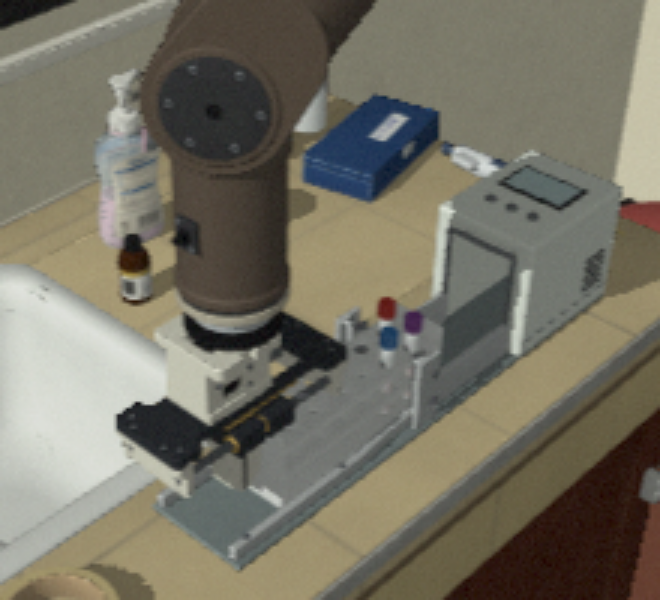

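View pics/t11.png

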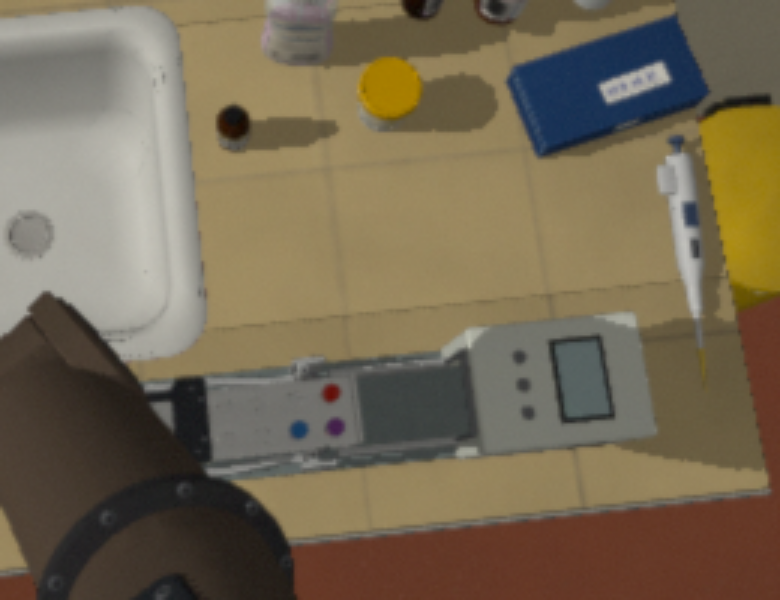

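```bash
python3 -m handwheel '[{"tx":0.1,"ty":0.25,"tz":0,"wx":0,"wy":0,"wz":0,"claw":0},{"tx":0.1,"ty":0.5,"tz":0,"wx":0,"wy":0,"wz":0,"claw":0},{"tx":0.1,"ty":0.75,"tz":0,"wx":0,"wy":0,"wz":0,"claw":0},{"tx":0.1,"ty":1.0,"tz":0,"wx":0,"wy":0,"wz":0,"claw":0},{"tx":0.1,"ty":1.25,"tz":0,"wx":0,"wy":0,"wz":0,"claw":0},{"tx":0.1,"ty":1.5,"tz":0,"wx":0,"wy":0,"wz":0,"claw":0},{"tx":0.1,"ty":1.75,"tz":0,"wx":0,"wy":0,"wz":0,"claw":0},{"tx":0.1,"ty":2.0,"tz":0,"wx":0,"wy":0,"wz":0,"claw":0},{"tx":0.1,"ty":2.25,"tz":0,"wx":0,"wy":0,"wz":0,"claw":0},{"tx":0.1,"ty":2.5,"tz":0,"wx":0,"wy":0,"wz":0,"claw":0}]'
python3 -m handwheel '[{"tx":0,"ty":0.25,"tz":0,"wx":0,"wy":0,"wz":0,"claw":0},{"tx":0,"ty":0.5,"tz":0,"wx":0,"wy":0,"wz":0,"claw":0},{"tx":0,"ty":0.75,"tz":0,"wx":0,"wy":0,"wz":0,"claw":0},{"tx":0,"ty":1.0,"tz":0,"wx":0,"wy":0,"wz":0,"claw":0},{"tx":0,"ty":1.25,"tz":0,"wx":0,"wy":0,"wz":0,"claw":0},{"tx":0,"ty":1.5,"tz":0,"wx":0,"wy":0,"wz":0,"claw":0},{"tx":0,"ty":1.75,"tz":0,"wx":0,"wy":0,"wz":0,"claw":0},{"tx":0,"ty":2.0,"tz":0,"wx":0,"wy":0,"wz":0,"claw":0},{"tx":0,"ty":2.25,"tz":0,"wx":0,"wy":0,"wz":0,"claw":0},{"tx":0,"ty":2.5,"tz":0,"wx":0,"wy":0,"wz":0,"claw":0}]'
python3 -m handwheel '[{"tx":0,"ty":0.25,"tz":0,"wx":0,"wy":0,"wz":0,"claw":0},{"tx":0,"ty":0.5,"tz":0,"wx":0,"wy":0,"wz":0,"claw":0},{"tx":0,"ty":0.75,"tz":0,"wx":0,"wy":0,"wz":0,"claw":0},{"tx":0,"ty":1.0,"tz":0,"wx":0,"wy":0,"wz":0,"claw":0},{"tx":0,"ty":1.25,"tz":0,"wx":0,"wy":0,"wz":0,"claw":0},{"tx":0,"ty":1.5,"tz":0,"wx":0,"wy":0,"wz":0,"claw":0},{"tx":0,"ty":1.75,"tz":0,"wx":0,"wy":0,"wz":0,"claw":0},{"tx":0,"ty":2.0,"tz":0,"wx":0,"wy":0,"wz":0,"claw":0},{"tx":0,"ty":2.25,"tz":0,"wx":0,"wy":0,"wz":0,"claw":0},{"tx":0,"ty":2.5,"tz":0,"wx":0,"wy":0,"wz":0,"claw":0}]'
python3 - <<'E'
from h import *
im,d,W=cloud("scene"); cv2.imwrite("pics/s12.png",cv2.resize(im[80:280,180:400],None,fx=3,fy=3)); 
im,d,W=cloud("top"); cv2.imwrite("pics/t12.png",cv2.resize(im[100:300,180:440],None,fx=3,fy=3)); 
go(.477,.01,.045,0)
E
```

```text
clock: 15.42
position: [0.4775, 0.1765, 0.0441]
ee_rot: [3.142, -0.007, -0.0]
force: [0.9, 4.9, 2.1]
width: 0.004
clock: 16.25
position: [0.4773, 0.1515, 0.0441]
ee_rot: [3.142, -0.007, -0.0]
force: [0.2, 3.9, 1.6]
width: 0.002
clock: 17.08
position: [0.4773, 0.1266, 0.0441]
ee_rot: [3.142, -0.007, -0.0]
force: [-0.2, 4.3, 2.3]
width: 0.001
t cm [ 0.04 11.6  -0.09] w deg [ 0.   0.  -0.3] now yaw -0.31 [0.4772 0.126  0.0441] clk 17.18 q [-0.26  0.5  -0.15  2.08  0.13  0.57 -2.07]
```

View pics/t12.png

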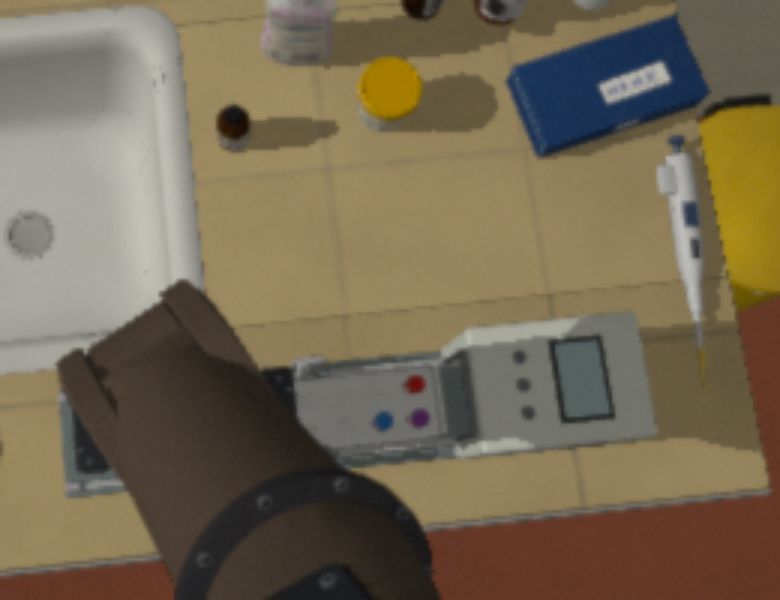

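```bash
python3 -m handwheel '[{"tx":0,"ty":0.2,"tz":0,"wx":0,"wy":0,"wz":0,"claw":0},{"tx":0,"ty":0.4,"tz":0,"wx":0,"wy":0,"wz":0,"claw":0},{"tx":0,"ty":0.6,"tz":0,"wx":0,"wy":0,"wz":0,"claw":0},{"tx":0,"ty":0.8,"tz":0,"wx":0,"wy":0,"wz":0,"claw":0},{"tx":0,"ty":1.0,"tz":0,"wx":0,"wy":0,"wz":0,"claw":0},{"tx":0,"ty":1.2,"tz":0,"wx":0,"wy":0,"wz":0,"claw":0},{"tx":0,"ty":1.4,"tz":0,"wx":0,"wy":0,"wz":0,"claw":0}]'
python3 -m handwheel '[{"tx":0,"ty":0.2,"tz":0,"wx":0,"wy":0,"wz":0,"claw":0},{"tx":0,"ty":0.4,"tz":0,"wx":0,"wy":0,"wz":0,"claw":0},{"tx":0,"ty":0.6,"tz":0,"wx":0,"wy":0,"wz":0,"claw":0},{"tx":0,"ty":0.8,"tz":0,"wx":0,"wy":0,"wz":0,"claw":0},{"tx":0,"ty":1.0,"tz":0,"wx":0,"wy":0,"wz":0,"claw":0},{"tx":0,"ty":1.2,"tz":0,"wx":0,"wy":0,"wz":0,"claw":0},{"tx":0,"ty":1.4,"tz":0,"wx":0,"wy":0,"wz":0,"claw":0}]'
python3 -m handwheel '[{"tx":0,"ty":0.2,"tz":0,"wx":0,"wy":0,"wz":0,"claw":0},{"tx":0,"ty":0.4,"tz":0,"wx":0,"wy":0,"wz":0,"claw":0},{"tx":0,"ty":0.6,"tz":0,"wx":0,"wy":0,"wz":0,"claw":0},{"tx":0,"ty":0.8,"tz":0,"wx":0,"wy":0,"wz":0,"claw":0},{"tx":0,"ty":1.0,"tz":0,"wx":0,"wy":0,"wz":0,"claw":0},{"tx":0,"ty":1.2,"tz":0,"wx":0,"wy":0,"wz":0,"claw":0},{"tx":0,"ty":1.4,"tz":0,"wx":0,"wy":0,"wz":0,"claw":0}]'
python3 -m handwheel '[{"tx":0,"ty":0.2,"tz":0,"wx":0,"wy":0,"wz":0,"claw":0},{"tx":0,"ty":0.4,"tz":0,"wx":0,"wy":0,"wz":0,"claw":0},{"tx":0,"ty":0.6,"tz":0,"wx":0,"wy":0,"wz":0,"claw":0},{"tx":0,"ty":0.8,"tz":0,"wx":0,"wy":0,"wz":0,"claw":0},{"tx":0,"ty":1.0,"tz":0,"wx":0,"wy":0,"wz":0,"claw":0},{"tx":0,"ty":1.2,"tz":0,"wx":0,"wy":0,"wz":0,"claw":0},{"tx":0,"ty":1.4,"tz":0,"wx":0,"wy":0,"wz":0,"claw":0}]'
python3 - <<'E'
from h import *
im,d,W=cloud("scene"); cv2.imwrite("pics/s13.png",cv2.resize(im[80:280,180:400],None,fx=3,fy=3)); 
im,d,W=cloud("wrist"); cv2.imwrite("pics/w13.png",im)
go(.477,.01,.045,0)
E
```

```text
clock: 17.77
position: [0.4771, 0.1125, 0.0441]
ee_rot: [3.141, -0.007, -0.0]
force: [0.0, 2.8, 2.1]
width: 0.007
clock: 18.35
position: [0.4771, 0.0986, 0.0441]
ee_rot: [3.141, -0.007, -0.0]
force: [0.4, 3.7, 0.4]
width: 0.004
clock: 18.93
position: [0.4771, 0.0846, 0.0441]
ee_rot: [3.141, -0.007, -0.0]
force: [0.1, 3.9, 0.6]
width: 0.004
clock: 19.52
position: [0.477, 0.0706, 0.0441]
ee_rot: [3.142, -0.007, -0.0]
force: [-0.3, 3.4, 0.9]
width: 0.003
t cm [ 0.03  6.02 -0.09] w deg [ 0.   0.  -0.3] now yaw -0.3 [0.477  0.0702 0.0441] clk 19.62 q [-0.14  0.49 -0.15  2.11  0.13  0.56 -1.97]
```

View pics/s13.png

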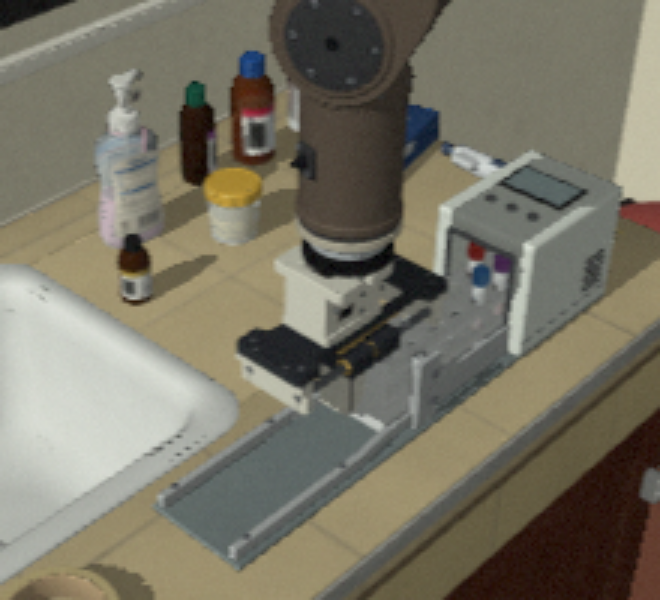

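View pics/w13.png

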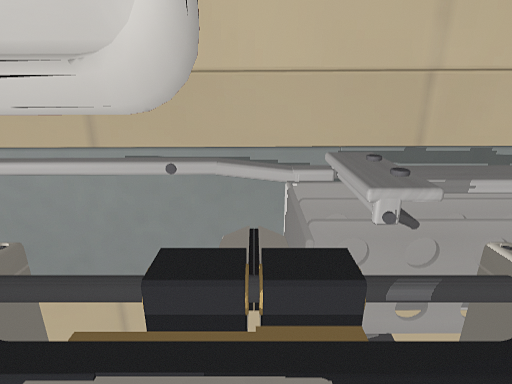

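```bash
python3 -m handwheel '[{"tx":0.05,"ty":0.2,"tz":0,"wx":0,"wy":0,"wz":0,"claw":0},{"tx":0.05,"ty":0.4,"tz":0,"wx":0,"wy":0,"wz":0,"claw":0},{"tx":0.05,"ty":0.6,"tz":0,"wx":0,"wy":0,"wz":0,"claw":0},{"tx":0.05,"ty":0.8,"tz":0,"wx":0,"wy":0,"wz":0,"claw":0},{"tx":0.05,"ty":1.0,"tz":0,"wx":0,"wy":0,"wz":0,"claw":0},{"tx":0.05,"ty":1.2,"tz":0,"wx":0,"wy":0,"wz":0,"claw":0},{"tx":0.05,"ty":1.4,"tz":0,"wx":0,"wy":0,"wz":0,"claw":0},{"tx":0.05,"ty":1.6,"tz":0,"wx":0,"wy":0,"wz":0,"claw":0}]'
python3 -m handwheel '[{"tx":0,"ty":0.2,"tz":0,"wx":0,"wy":0,"wz":0,"claw":0},{"tx":0,"ty":0.4,"tz":0,"wx":0,"wy":0,"wz":0,"claw":0},{"tx":0,"ty":0.6,"tz":0,"wx":0,"wy":0,"wz":0,"claw":0},{"tx":0,"ty":0.8,"tz":0,"wx":0,"wy":0,"wz":0,"claw":0},{"tx":0,"ty":1.0,"tz":0,"wx":0,"wy":0,"wz":0,"claw":0},{"tx":0,"ty":1.2,"tz":0,"wx":0,"wy":0,"wz":0,"claw":0},{"tx":0,"ty":1.4,"tz":0,"wx":0,"wy":0,"wz":0,"claw":0},{"tx":0,"ty":1.6,"tz":0,"wx":0,"wy":0,"wz":0,"claw":0}]'
python3 -m handwheel '[{"tx":0,"ty":0.2,"tz":0,"wx":0,"wy":0,"wz":0,"claw":0},{"tx":0,"ty":0.4,"tz":0,"wx":0,"wy":0,"wz":0,"claw":0},{"tx":0,"ty":0.6,"tz":0,"wx":0,"wy":0,"wz":0,"claw":0},{"tx":0,"ty":0.8,"tz":0,"wx":0,"wy":0,"wz":0,"claw":0},{"tx":0,"ty":1.0,"tz":0,"wx":0,"wy":0,"wz":0,"claw":0},{"tx":0,"ty":1.2,"tz":0,"wx":0,"wy":0,"wz":0,"claw":0}]'
python3 - <<'E'
from h import *
im,d,W=cloud("scene"); cv2.imwrite("pics/s14.png",cv2.resize(im[80:280,180:400],None,fx=3,fy=3)); 
im,d,W=cloud("wrist"); cv2.imwrite("pics/w14.png",im)
go(.477,.01,.045,0)
E
```

```text
clock: 20.28
position: [0.4774, 0.0546, 0.0441]
ee_rot: [3.142, -0.007, -0.0]
force: [0.5, 3.4, 0.6]
width: 0.003
clock: 20.95
position: [0.4773, 0.0386, 0.0441]
ee_rot: [3.142, -0.007, -0.0]
force: [0.2, 2.7, 0.5]
width: 0.006
clock: 21.45
position: [0.4773, 0.0268, 0.0441]
ee_rot: [-3.141, 0.007, -0.0]
force: [-0.2, 3.1, 0.3]
width: 0.004
t cm [-0.02  1.64 -0.09] w deg [ 0.   0.  -0.3] now yaw -0.29 [0.4773 0.0263 0.0441] clk 21.55 q [-0.05  0.48 -0.15  2.12  0.14  0.55 -1.88]
```

View pics/s14.png

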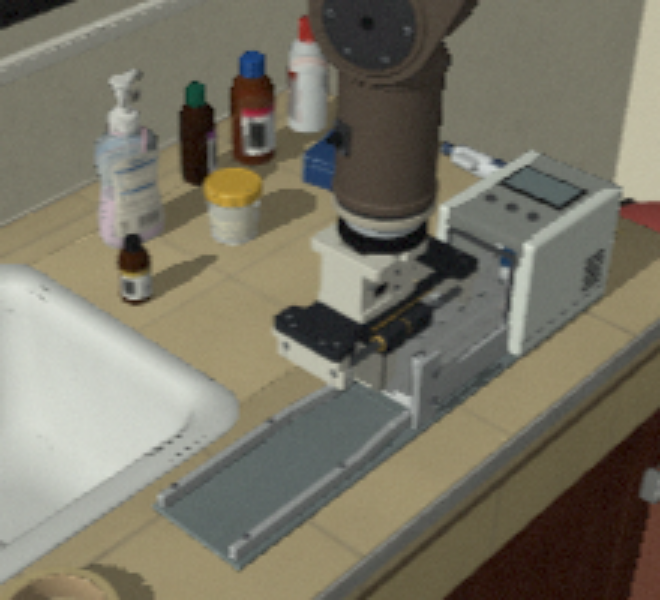

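View pics/w14.png

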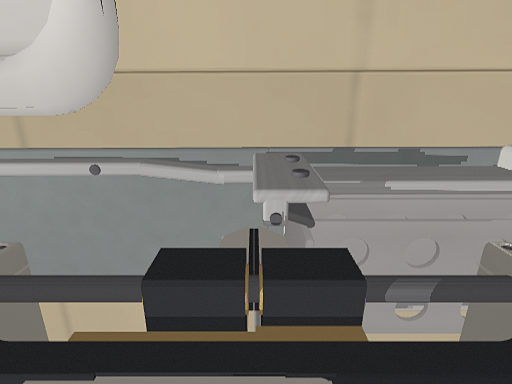

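```bash
for i in a; do python3 -m handwheel '[{"tx":0,"ty":0.1,"tz":0,"wx":0,"wy":0,"wz":0,"claw":0},{"tx":0,"ty":0.2,"tz":0,"wx":0,"wy":0,"wz":0,"claw":0},{"tx":0,"ty":0.3,"tz":0,"wx":0,"wy":0,"wz":0,"claw":0},{"tx":0,"ty":0.4,"tz":0,"wx":0,"wy":0,"wz":0,"claw":0},{"tx":0,"ty":0.5,"tz":0,"wx":0,"wy":0,"wz":0,"claw":0},{"tx":0,"ty":0.6,"tz":0,"wx":0,"wy":0,"wz":0,"claw":0}]'; done
python3 -m handwheel '[{"tx":0,"ty":0.1,"tz":0,"wx":0,"wy":0,"wz":0,"claw":0},{"tx":0,"ty":0.2,"tz":0,"wx":0,"wy":0,"wz":0,"claw":0},{"tx":0,"ty":0.3,"tz":0,"wx":0,"wy":0,"wz":0,"claw":0}]'
```

```text
clock: 22.05
position: [0.4774, 0.0205, 0.0441]
ee_rot: [3.141, -0.007, 0.0]
force: [-0.5, 1.9, -0.6]
width: 0.008
clock: 22.3
position: [0.4772, 0.0176, 0.0441]
ee_rot: [3.141, -0.007, -0.0]
force: [0.7, 1.0, 0.4]
width: 0.003
```

```bash
python3 -m handwheel '[{"tx":0,"ty":0.08,"tz":0,"wx":0,"wy":0,"wz":0,"claw":0},{"tx":0,"ty":0.16,"tz":0,"wx":0,"wy":0,"wz":0,"claw":0}]'
```

```text
clock: 22.47
position: [0.4772, 0.0161, 0.0441]
ee_rot: [3.141, -0.007, -0.0]
force: [-0.2, 1.9, 0.5]
width: 0.003
```

```bash
python3 -m handwheel '[{"tx":0,"ty":0.08,"tz":0,"wx":0,"wy":0,"wz":0,"claw":0},{"tx":0,"ty":0.16,"tz":0,"wx":0,"wy":0,"wz":0,"claw":0}]'
```

```text
clock: 22.63
position: [0.4772, 0.0145, 0.0441]
ee_rot: [3.142, -0.007, -0.0]
force: [0.6, 2.2, 0.7]
width: 0.003
```

```bash
python3 -m handwheel '[{"tx":0,"ty":0.07,"tz":0,"wx":0,"wy":0,"wz":0,"claw":0},{"tx":0,"ty":0.14,"tz":0,"wx":0,"wy":0,"wz":0,"claw":0},{"tx":0,"ty":0.2,"tz":0,"wx":0,"wy":0,"wz":0,"claw":0}]'
```

```text
clock: 22.88
position: [0.4773, 0.0125, 0.0441]
ee_rot: [3.142, -0.007, 0.0]
force: [-0.3, 0.8, 0.4]
width: 0.005
```

```bash
python3 -m handwheel '[{"tx":0,"ty":0.07,"tz":0,"wx":0,"wy":0,"wz":0,"claw":0},{"tx":0,"ty":0.14,"tz":0,"wx":0,"wy":0,"wz":0,"claw":0},{"tx":0,"ty":0.2,"tz":0,"wx":0,"wy":0,"wz":0,"claw":0}]'
```

```text
clock: 23.13
position: [0.4772, 0.0106, 0.0441]
ee_rot: [3.142, -0.007, 0.0]
force: [0.2, 1.4, 0.3]
width: 0.004
```

```bash
python3 - <<'E'
from h import *
im,d,W=cloud("scene"); cv2.imwrite("pics/s15.png",cv2.resize(im[80:280,180:400],None,fx=3,fy=3)); 
im,d,W=cloud("wrist"); cv2.imwrite("pics/w15.png",im)
E
```

```text
(no output)
```

View pics/s15.png

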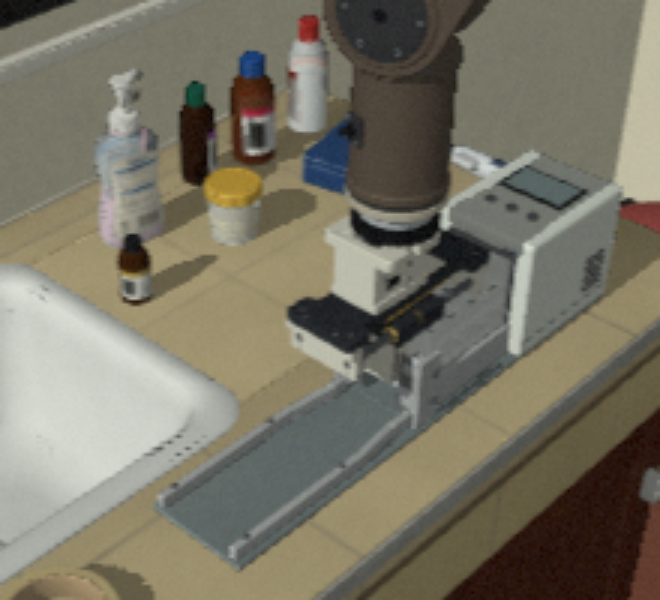

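View pics/w15.png

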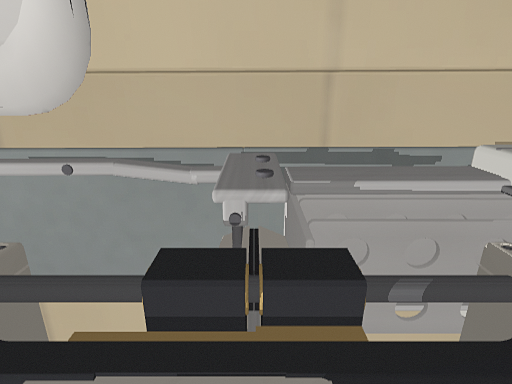

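```bash
python3 -m handwheel '[{"tx":0,"ty":0.07,"tz":0,"wx":0,"wy":0,"wz":0,"claw":0},{"tx":0,"ty":0.14,"tz":0,"wx":0,"wy":0,"wz":0,"claw":0},{"tx":0,"ty":0.2,"tz":0,"wx":0,"wy":0,"wz":0,"claw":0}]'
```

```text
clock: 23.48
position: [0.4772, 0.0086, 0.0441]
ee_rot: [-3.142, 0.007, 0.0]
force: [-0.5, 2.1, 0.0]
width: 0.002
```

```bash
python3 -m handwheel '[{"tx":0,"ty":0.07,"tz":0,"wx":0,"wy":0,"wz":0,"claw":0},{"tx":0,"ty":0.14,"tz":0,"wx":0,"wy":0,"wz":0,"claw":0},{"tx":0,"ty":0.2,"tz":0,"wx":0,"wy":0,"wz":0,"claw":0}]'
```

```text
clock: 23.73
position: [0.4772, 0.0068, 0.0441]
ee_rot: [-3.141, 0.007, -0.0]
force: [0.1, 4.8, 0.3]
width: 0.003
```

```bash
python3 -m handwheel '[{"tx":0,"ty":0.07,"tz":0,"wx":0,"wy":0,"wz":0,"claw":0},{"tx":0,"ty":0.14,"tz":0,"wx":0,"wy":0,"wz":0,"claw":0},{"tx":0,"ty":0.2,"tz":0,"wx":0,"wy":0,"wz":0,"claw":0}]'
```

```text
clock: 23.98
position: [0.4774, 0.006, 0.0442]
ee_rot: [-3.14, 0.005, -0.001]
force: [-0.4, 8.2, 1.5]
width: 0.002
```

```bash
python3 -m handwheel '[{"tx":0,"ty":0.08,"tz":0,"wx":0,"wy":0,"wz":0,"claw":0},{"tx":0,"ty":0.08,"tz":0,"wx":0,"wy":0,"wz":0,"claw":0}]'; python3 -m handwheel '[{"tx":0,"ty":0,"tz":0,"wx":0,"wy":0,"wz":0,"claw":0},{"tx":0,"ty":0,"tz":0,"wx":0,"wy":0,"wz":0,"claw":0}]'
```

```text
clock: 24.15
position: [0.4774, 0.0056, 0.0443]
ee_rot: [-3.14, 0.005, -0.001]
force: [-0.2, 9.1, 1.2]
width: 0.005
clock: 24.32
position: [0.4774, 0.0056, 0.0443]
ee_rot: [-3.14, 0.004, -0.001]
force: [-1.5, 8.5, 2.3]
width: 0.005
```

```bash
python3 -m handwheel '[{"tx":0,"ty":-0.05,"tz":0,"wx":0,"wy":0,"wz":0,"claw":0},{"tx":0,"ty":-0.1,"tz":0,"wx":0,"wy":0,"wz":0,"claw":0},{"tx":0,"ty":-0.15,"tz":0,"wx":0,"wy":0,"wz":0,"claw":0},{"tx":0,"ty":-0.2,"tz":0,"wx":0,"wy":0,"wz":0,"claw":0},{"tx":0,"ty":-0.25,"tz":0,"wx":0,"wy":0,"wz":0,"claw":0},{"tx":0,"ty":-0.3,"tz":0,"wx":0,"wy":0,"wz":0,"claw":0},{"tx":0,"ty":-0.4,"tz":0,"wx":0,"wy":0,"wz":0,"claw":0},{"tx":0,"ty":-0.6,"tz":0,"wx":0,"wy":0,"wz":0,"claw":0},{"tx":0,"ty":-0.8,"tz":0,"wx":0,"wy":0,"wz":0,"claw":0},{"tx":0,"ty":-0.8,"tz":0,"wx":0,"wy":0,"wz":0,"claw":0}]'
python3 - <<'E'
from h import *
im,d,W=cloud("wrist"); cv2.imwrite("pics/w16.png",im)
E
```

```text
clock: 25.15
position: [0.4773, 0.012, 0.0441]
ee_rot: [3.141, -0.007, -0.0]
force: [0.8, -0.1, -0.6]
width: 0.002
```

View pics/w16.png

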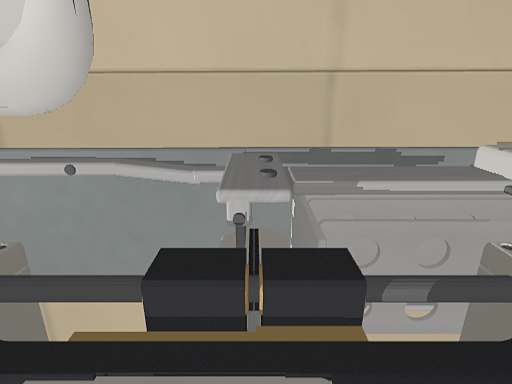

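```bash
python3 -m handwheel '[{"tx":0,"ty":0,"tz":-1,"wx":0,"wy":0,"wz":0,"claw":0},{"tx":0,"ty":0,"tz":-2,"wx":0,"wy":0,"wz":0,"claw":0},{"tx":0,"ty":0,"tz":-4,"wx":0,"wy":0,"wz":0,"claw":0},{"tx":0,"ty":0,"tz":-6,"wx":0,"wy":0,"wz":0,"claw":0},{"tx":0,"ty":-1,"tz":-9,"wx":0,"wy":0,"wz":0,"claw":0},{"tx":0,"ty":-4,"tz":-12,"wx":0,"wy":0,"wz":0,"claw":0},{"tx":0,"ty":-8,"tz":-15,"wx":0,"wy":0,"wz":0,"claw":0},{"tx":0,"ty":-12,"tz":-18,"wx":0,"wy":0,"wz":0,"claw":0},{"tx":0,"ty":-16,"tz":-18,"wx":0,"wy":0,"wz":0,"claw":0},{"tx":0,"ty":-20,"tz":-18,"wx":0,"wy":0,"wz":0,"claw":0},{"tx":0,"ty":-24,"tz":-18,"wx":0,"wy":0,"wz":0,"claw":0},{"tx":0,"ty":-24,"tz":-18,"wx":0,"wy":0,"wz":0,"claw":0}]'
python3 - <<'E'
from h import *
im,d,W=cloud("scene"); cv2.imwrite("pics/s17.png",cv2.resize(im[80:280,180:400],None,fx=3,fy=3)); np.save("pics/Ws17.npy",W)
im,d,W=cloud("top"); cv2.imwrite("pics/t17.png",cv2.resize(im[140:300,200:420],None,fx=3.6,fy=3.6)); np.save("pics/Wt17.npy",W)
im,d,W=cloud("wrist"); cv2.imwrite("pics/w17.png",im)
print(sensors.observe()["clock"],sensors.observe()["force"])
E
```

```text
clock: 26.2
position: [0.4769, 0.2596, 0.2262]
ee_rot: [-3.136, -0.004, -0.003]
force: [0.5, 0.2, -0.2]
width: 0.001
26.35 [-0.62722728 -1.04757634 -0.86340068]
```

View pics/s17.png

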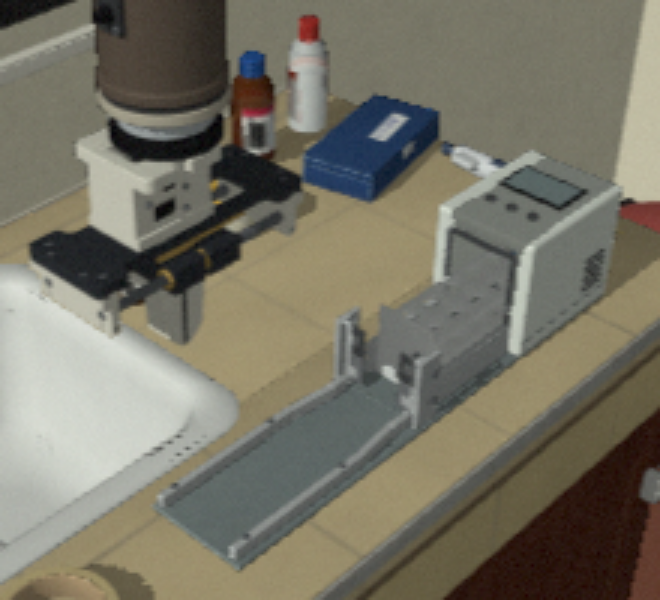

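View pics/t17.png

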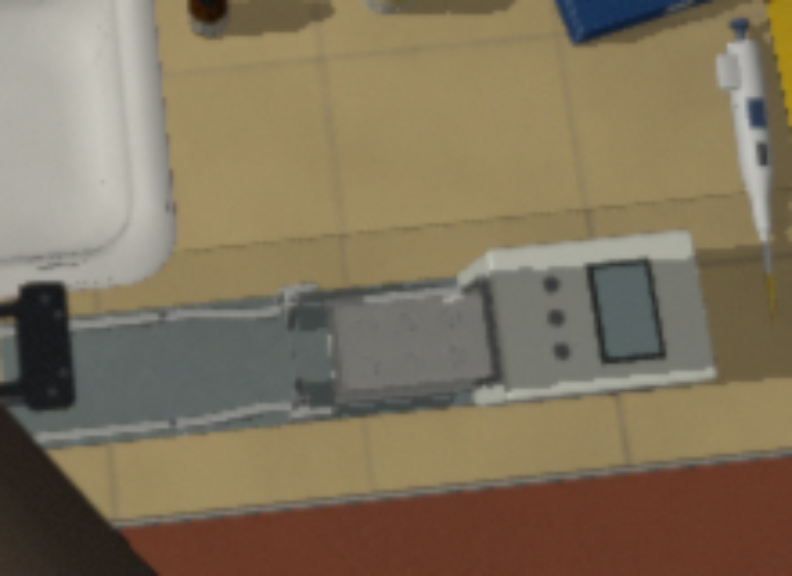

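```bash
python3 - <<'E'
from h import *
for f in ("pics/Wt17.npy","pics/Ws17.npy"):
    W=np.load(f);x,y,z=W[...,0],W[...,1],W[...,2]
    m=abs(x-.477)<.028
    p=W[m&(z>.074)&(z<.09)&(y<.01)&(y>-.12)]; print(f,"tail top",len(p),np.round(np.percentile(p,[1,50,99],axis=0),4).tolist())
    q=W[(abs(x-.477)<.034)&(z>.02)&(z<.07)&(y>.005)&(y<.04)]; print("flaps",len(q),np.round(np.percentile(q,[2,50,98],axis=0),4).tolist())
    r=W[(abs(x-.477)<.04)&(z>.058)&(z<.07)&(y<-.03)&(y>-.11)]; print("shelf",len(r),np.round(np.percentile(r,[2,50,98],axis=0),4).tolist())
E
```

```text
pics/Wt17.npy tail top 37 [[0.4502, -0.0154, 0.0744], [0.4768, -0.0129, 0.0823], [0.503, -0.0113, 0.0867]]
flaps 14 [[0.444, 0.0188, 0.0205], [0.499, 0.0207, 0.0506], [0.5076, 0.0275, 0.0662]]
shelf 508 [[0.4477, -0.1091, 0.0626], [0.4777, -0.0721, 0.0661], [0.5081, -0.0317, 0.0693]]
pics/Ws17.npy tail top 58 [[0.45, -0.0187, 0.0742], [0.4777, -0.0136, 0.0811], [0.503, -0.0103, 0.0865]]
flaps 130 [[0.4436, 0.0161, 0.0208], [0.4976, 0.019, 0.0445], [0.5102, 0.0226, 0.0685]]
shelf 302 [[0.4448, -0.109, 0.0637], [0.474, -0.0698, 0.067], [0.5059, -0.0351, 0.0696]]
```

View pics/w17.png

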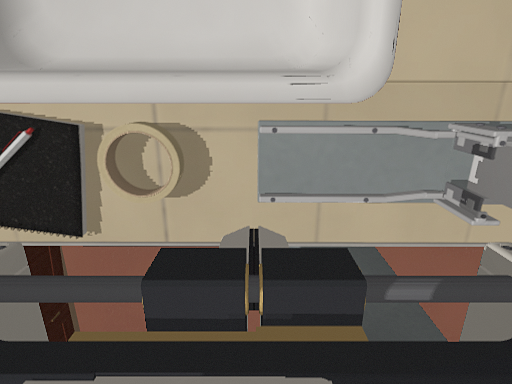

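```bash
python3 -c "
from cell import arm,sensors
s=sensors.observe(); print(s['clock'],s['force']); print(arm.sign_off())"
```

```text
26.35 [-0.62722728 -1.04757634 -0.86340068]
the job is handed in; nothing more can be done
None
```

The rack is in the reader, pressed onto the stop and released, and I handed the job in at 26 s of the 67 s allowed; no verdict is reported.

**What I did:**
- I gripped the rack by its upper shelf and set it down in the lead-in, tube end towards the gate.
- I then pushed its tail plate with the closed fingers through the gate. Force ran at about 3–6 N at the flaps and fell to 1–2 N once the tail cleared them.
- At the stop the force rose gradually and held at about 9 N. I backed off slowly and lifted clear.

**Last checks:**
- The scene and top pictures show the rack in line and both flaps shut. Its tail is about 29 mm beyond the gate, inside the 24–44 mm home range.
- The bottle, cup and tape looked undisturbed wherever they showed in the pictures.
- At set-down, pressing the rack onto the lane floor gave a brief wrist reading of about 19 N; the slam limit is 60 N.

**What I could not confirm:**
- **Fully home:** I never read the pin. That the rack is home rests on the felt force and the tail position. The 1.5 mm closeness to the bumper after release is below what the cameras resolve.
- **Tubes:** they were upright when last seen, at the port mouth. They are hidden inside the housing now.
- **Lane position:** the cameras disagreed by about 3.5 mm on where the lane lies sideways, so I used values in between.

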